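# Make the analyser's rinse unit ready

### The job

Get the analyser's rinse unit ready for the next run. Slide the worm-drive band clamp from its blue stand over the brass barb and onto the black rubber-sleeved part of the manifold's stub, screw key up and beside the stub on its right as seen from the robot, and turn the red key clockwise until the band is snug on the sleeve. Stand every brown reagent bottle upright in a bay of its own in the black tray, then swing the yellow keeper bar shut over them until it clicks past its detent; leave the tube rack, the white beaker and the white jar where they stand.

Things in the scene. Friction and masses are not known exactly. Their poses are not given: they have to be found in the camera images.
- manifold: White plastic block, 60 (x) by 100 (y) by 62 mm high, fixed. Origin on the bench, 5 mm to -y of under its middle. A stub sticks out of its front face (30 mm to -x of the origin) along -x, axis 46 mm above the bench. From the face out: steel flange 32 mm dia, 4 mm thick; rubber-sleeved groove 22 mm dia, 22 long; brass barb 24 mm dia, 5 long; cone to 15 mm dia in 13 mm.
- stub_seat (a point): Point on the stub axis, in the middle of the rubber-sleeved groove, 46 mm above the bench, 15 mm out from the block's face; axes as the manifold. The band's middle belongs here; the groove leaves the 14 mm band 4 mm either way. With the band butted against the flange its middle is 4 mm to +x of this point.
- stub_tip (a point): Point on the stub axis at the outer end of the stub's cone, 29 mm to -x of stub_seat.
- clamp_stand: Blue stand for the clamp, base 50 by 84 mm, two uprights reaching 42 mm, fixed. Origin under its middle on the bench, axes parallel to the parked clamp's. The clamp is lifted straight up out of it (36 mm to be clear).
- clamp: Steel worm-drive band clamp, 0.12 to 0.18 kg. Origin on the band's axis (36 mm above the bench when parked), band axis along its x, band 14 mm wide. Upper band, fixed to the housing: inside flat sides 14.5 mm to +-y, roof 14.5 mm up, 45-degree corners 13 mm from the axis, 2.5 mm thick. To slide on, carry its origin about 1.5 mm above the stub axis (about 2.5 mm play each way at the barb).
- key_grip (a point): Middle of the red wing key on top of the worm screw: upright plate 24 mm long (point's x), 9 mm thick (its y), from 16 below to 12 mm above this point; 24.5 mm to the clamp's -y and 44 mm above the clamp's origin; housing top 22 mm below it. Gripped from above across its thickness the key also carries the clamp: screw friction keeps it from swinging.
- clamp_key (a joint): Turn of the red key in rad, growing clockwise seen from above; at 0 the plate lies along the clamp's x. 0 is slack, starts between 0 and 0.5; friction about 0.08 N m, stays where left. The band meets the sleeve at about 4.5 rad and is snug from 4.7; from there the key gets gradually stiffer up to the screw's end stop at 5.6.
- tray: Black reagent tray, fixed; origin under its middle on the bench. Floor 4 mm thick, three bays in a row along y, each 46 by 46 mm inside, 50 mm pitch, walls 4 mm thick reaching 30 mm above the bench. 102 mm to +y the keeper's hinge post (18 mm dia, 78 mm high); 87 mm to -y a latch post, 64 mm high, with a sprung nub and a back stop reaching 90 mm.
- bay0 (a point): Middle of the floor of the bay at the +y (hinge) end, 4 mm above the bench; axes as the tray.
- bay1 (a point): Middle of the floor of the middle bay.
- bay2 (a point): Middle of the floor of the bay at the -y (latch) end.
- keeper_hinge (a point): On the keeper's vertical hinge axis, at the middle height of the bar, 84 mm above the bench; axes as the tray.
- keeper_knob (a point): On the upright round black knob of the yellow keeper bar: 14 mm dia, from 90 to 122 mm above the bench, this point 108 mm above it, 162 mm from the hinge axis. The bar is 12 mm thick, 78 to 90 mm above the bench, 203 mm from hinge to tip; it clears bottles standing in the tray by about 4 mm.
- keeper (a joint): Angle of the keeper bar in rad: 0 shut (bar along the tray's -y from the hinge, over the bays, at its stop), growing as it swings open towards the tray's -x; starts 1.3 to 1.55. Light friction. From about 0.08 it rides over the sprung nub of the detent (a few newtons at the knob), top at 0.04; past it and held below 0.03.
- bottle0: Brown square reagent bottle, 36 by 36 mm, body 38 mm high, with a tall white cap, 24 mm diameter, from 40 to 70 mm: the part to grip; 0.07 to 0.14 kg. Origin at the centre of its underside, z up. May be absent.
- bottle1: Brown square reagent bottle, 36 by 36 mm, body 38 mm high, with a tall white cap, 24 mm diameter, from 40 to 70 mm: the part to grip; 0.07 to 0.14 kg. Origin at the centre of its underside, z up. May be absent.
- bottle2: Brown square reagent bottle, 36 by 36 mm, body 38 mm high, with a tall white cap, 24 mm diameter, from 40 to 70 mm: the part to grip; 0.07 to 0.14 kg. Origin at the centre of its underside, z up. May be absent.
- tube_rack: Bystander: black rack with five capped tubes, 50 by 120 mm, 88 mm high; origin under its middle. To be left alone.
- beaker: Bystander: white beaker, 64 mm diameter, 75 mm high; origin under its middle. To be left alone.
- spray_jar: Bystander: white jar with a blue cap, 56 mm diameter, 90 mm high; origin under its middle. To be left alone.
- clamp_jaw: Lower part of the clamp's band, drawn straight up by the screw, 1.8 mm per radian of the key. Its origin is the clamp's when slack (key 0); its inside bottom is then 17 mm below that origin, its 45-degree corners the same shape as the upper ones, 2.5 mm lower.
- clamp_rest (a point): Middle of the top of the white rest that runs out 31 mm from the manifold's face, 14 mm wide, top 27 mm above the bench, 25 mm to the manifold's -y of the stub axis. The clamp's housing foot stands on it, which keeps the screw upright.
- clamp_foot (a point): Middle of the underside of the clamp's worm housing, which is 14 by 14 mm and 38 mm high and stands on the band's -y side: 24.5 mm to the clamp's -y and 16 mm below its origin. With the band lying in the groove and the foot on the rest, the clamp's origin is about 3 mm below the stub axis.
Not all that is in view belongs to the job. Of the things that look like the clamp, the smallest one is meant.

How it is judged:
On the way, in this order (a step that is already met when the one before it is completed fails the run):
1. the band is over the barb, in the groove of the stub, its screw still slack (x of clamp in the frame of stub_seat between -0.006 and 0.006 m and y of clamp in the frame of stub_seat between -0.004 and 0.004 m and z of clamp in the frame of stub_seat between -0.007 and 0.003 m and angle between the x axis of clamp and the x axis of manifold, either way round below 0.25 rad and angle between clamp's own z axis and vertical below 0.25 rad and value of joint clamp_key below 3 rad), for 0.2 s.
2. the screw is turned until the band is snug on the sleeve (x of clamp in the frame of stub_seat between -0.006 and 0.006 m and y of clamp in the frame of stub_seat between -0.004 and 0.004 m and z of clamp in the frame of stub_seat between -0.007 and 0.003 m and angle between the x axis of clamp and the x axis of manifold, either way round below 0.25 rad and angle between clamp's own z axis and vertical below 0.25 rad and value of joint clamp_key above 4.2 rad and contact force between clamp_jaw and manifold above 1 N), for 0.2 s.
At the end, for the whole second after the job is handed in: Band upright on the sleeved groove, middle within 6 mm along and 4 mm across; key at 4.2 rad or more, lower band pressing the sleeve (over 1 N); every bottle present upright (0.15 rad) on the floor of a tray bay; keeper past its detent (below 0.03 rad); all at rest (all of step 2 and value of joint keeper below 0.03 rad and linear speed of each of clamp, bottle0, bottle1, bottle2 below 0.02 m/s and x of bottle0 in the frame of tray between -0.014 and 0.014 m and y of bottle0 in the frame of tray between -0.07 and 0.07 m and z of each of bottle0, bottle1, bottle2 in the frame of tray below 0.009 m and angle between each of bottle0, bottle1, bottle2's own z axis and vertical below 0.15 rad and x of bottle1 in the frame of tray between -0.014 and 0.014 m and y of bottle1 in the frame of tray between -0.07 and 0.07 m and x of bottle2 in the frame of tray between -0.014 and 0.014 m and y of bottle2 in the frame of tray between -0.07 and 0.07 m); the robot touches nothing.
It fails at once if the tube rack is disturbed (moved more than 25 mm) (distance of tube_rack from where it was at the start of the episode above 0.025 m).
It fails at once if the beaker is disturbed (moved more than 25 mm) (distance of beaker from where it was at the start of the episode above 0.025 m).
It fails at once if the white jar is disturbed (moved more than 25 mm) (distance of spray_jar from where it was at the start of the episode above 0.025 m).
Of bottle0, bottle1, bottle2 only 2 to 3 are there at a start; the rules pass over those that are not, and their reading is None.
At some moment in a run one of bottle0, bottle1, bottle2 may be knocked a few centimetres aside while the robot is not near it.
It also fails if it takes over 200 s, if anything falls off the work surface, if the arm or the gripper's body presses on something with over 40 N, if the wrist force passes 120 N, or if a joint passes its speed limit or range.

### The arm

A 7-joint arm with a two-finger parallel gripper is mounted at the origin on the work surface. World frame = base frame: x ahead of the robot, y to its left, z up, the work surface at z = 0. Lengths are in m, angles in rad, forces in N, time in s.
With the tool pointing down it reaches from about 0.425 to 0.925 m from the base axis. Payload 6.8 kg.
Tool frame: the origin (TCP) lies on the centre line of the jaws, within the pads' length; the fingertips stand 17 mm ahead of it and the grasp point (between the pads) lies 2 mm behind it; z points along the fingers, x is the direction in which the jaws open and shut, and the axes are right-handed (so a half turn about z gives the same grasp; the last joint's range is limited). The gripper opens to 85 mm and grips with 20 to 120 N. Pads are 22 mm wide; open, the fingers measure 114 mm over their backs; the gripper's body (76 mm by 85 mm) begins 54 mm behind the grasp point. The pads swing forward as they close: fully open they stand 13 mm farther back than shut.
Start: joints at [1.147, 0.477, 0.022, 1.555, -0.011, 1.109, -0.083], TCP at [0.21, -0.642, 0.248] pointing down, gripper open.
Joint ranges: [-2.96, 2.96], [-0.34, 2.1], [-1.41, 1.46], [0.24, 2.44], [-1.37, 4.51], [0.17, 1.92], [-2.96, 2.96]. Speed limits (rad/s): [2.39, 2.39, 3.14, 3.14, 3.14, 3.14, 3.14].

### API

Orientations are given as a rotation vector (axis times angle).
In Python, from bench import r gives the robot as it stands.
- The arm moves only by the tool arm_command, never from a script. Its argument "increments" is a list of rows, each a list of 3 entries, a list of its own where there are three numbers: the shift along the world's x, y, z in m, then the turn, a rotation vector about the world's x, y, z in rad, then the opening in per cent of the stroke, from 0 (shut) to 100 (fully open). A call has 1 to 10 rows; each row is the pose to reach, as a shift and turn from the pose commanded when the call began; what a row does not reach only later rows make up. A row lasts 1/10 s, in which the tool goes at most 50 mm and 8.59 degrees, less where a joint would pass 70% of its speed; a pose out of reach is approached as far as the arm can. A call with a gripper value outside its range is refused whole. The fingers move at their own pace and stop on an object; "newtons" is the grip in N (left out, the last holds). Time passes only in rows, so rows that repeat a pose let the fingers close. It gives the time, the measured TCP pose, the force and the opening at its end, in the units of the state.
- r.get_obs(): the state, without advancing time (a new reading comes with each control period).
- r.grab_frame(name): name is "scene" or "side" or "wrist"; returns the picture (420x560x3 uint8, blue, green, red); there is no depth.
- r.camera_model(name): a dict with "camera_matrix" (3x3 intrinsics, pixels), "D" ([k1, k2, p1, p2, k3] as OpenCV has them; the pictures are not rectified), "camera_from_world" (4x4, takes a point from world to camera coordinates). Camera axes: x right, y down, z forward; pixel columns grow to the right and rows downward; lengths in m; the calibration is good to about 2 mm. A picture is of the moment at which its call begins: read the wrist's pose just before it. camera_model takes no time and is no camera call; for the wrist camera it gives the pose at the moment of the call.
- r.hand_in(): hands the job in, once; it reports no verdict.
The state is a dict: "clock": time; "joints": joint angles; "qvel": joint speeds; "tau": joint torques, N m; "tcp_pos": TCP position; "orientation": TCP orientation; "contact_force": force on the tool from outside, world axes, zero at the start; "moment": the same for the moment, N m; "grip_width": finger opening in m.
Only numpy, scipy, OpenCV 4.12 (cv2) and the standard library are available. Lean on these libraries where they do the work, as an engineer would, in place of code of your own. Each camera call takes 0.05 s, during which the arm holds its last target. There are 200 camera calls.

## Working session

There is one attempt and no reset: what is moved stays moved. The work goes in short steps, Python scripts to look and compute and a tool call to move; the robot and the scene stay as the last step left them, time stands still between calls to the robot, and variables do not carry over. Pictures are saved under pics/ and viewed, about 12 in all and at most 16, crops included, and the job is handed in when it is done.

Besides the shell and the picture viewer there is one more tool, called as name([rows], argument=value, ...), one row to a line, values as JSON. arm_command: Moves the arm, as the interface text tells. Its arguments: {"type":"object","properties":{"increments":{"type":"array","items":{"type":"array"}},"newtons":{"type":"number"}},"required":["increments"]}

```bash
mkdir -p pics; ls; cat > h.py <<'E'
import numpy as np, cv2
from bench import r
def snap(n,f):
    m=r.camera_model(n); im=r.grab_frame(n); cv2.imwrite(f'pics/{f}.png',im); np.savez(f'pics/{f}.npz',K=m['camera_matrix'],D=m['D'],T=m['camera_from_world']); return im
def load(f):
    z=np.load(f'pics/{f}.npz'); return np.array(z['K'],float),np.array(z['D'],float),np.array(z['T'],float)
def ray(f,u,v):
    K,D,T=load(f); p=cv2.undistortPoints(np.array([[[u,v]]],float),K,D)[0,0]
    R,t=T[:3,:3],T[:3,3]; return -R.T@t, R.T@np.array([p[0],p[1],1.])
def atz(f,u,v,z):
    c,d=ray(f,u,v); return c+d*(z-c[2])/d[2]
def tri(*a):
    A=np.zeros((3,3));b=np.zeros(3)
    for f,u,v in a:
        c,d=ray(f,u,v); d/=np.linalg.norm(d); P=np.eye(3)-np.outer(d,d); A+=P; b+=P@c
    return np.linalg.solve(A,b)
def proj(f,p):
    K,D,T=load(f); return cv2.projectPoints(np.array(p,float).reshape(-1,1,3),cv2.Rodrigues(T[:3,:3])[0],T[:3,3],K,D)[0][:,0]
def crop(f,x,y,w,h,s,o):
    im=cv2.imread(f'pics/{f}.png')[y:y+h,x:x+w]; cv2.imwrite(f'pics/{o}.png',cv2.resize(im,None,fx=s,fy=s,interpolation=cv2.INTER_CUBIC))
E
python3 - <<'E'
from h import *
print(r.get_obs())
a=snap('scene','s0');b=snap('side','d0');snap('wrist','w0')
for n in('s0','d0','w0'):
    c,d=ray(n,280,210);print(n,c.round(3),d.round(3),load(n)[0][0,0])
E
```

```text
pics
{'clock': 0.0, 'joints': array([ 1.14692924,  0.47779955,  0.02233505,  1.55646975, -0.01149164,
        1.10931775, -0.08313446]), 'qvel': array([ 0.00101862, -0.00066399, -0.00099664,  0.00043533, -0.00068862,
        0.00012212,  0.00129715]), 'tau': array([ 1.73979224e-04, -5.96462703e+01,  1.60772167e+00, -2.81199324e+01,
        1.24388631e-02,  9.29618545e-03, -5.58718170e-06]), 'tcp_pos': array([ 0.2094264 , -0.64108286,  0.24731826]), 'orientation': array([-2.54229040e+00,  1.84397133e+00,  2.49845658e-03]), 'contact_force': array([-0.0184368 ,  1.15470218, -0.6182247 ]), 'moment': array([-0.022673  , -0.02107816, -0.00672563]), 'grip_width': 0.08539386944254931}
s0 [ 1.265 -0.153  0.832] [-0.687  0.168 -0.707] 418.68139893275116
d0 [ 0.454 -1.097  0.753] [ 0.098  0.852 -0.514] 403.27515584056727
w0 [ 0.29  -0.615  0.373] [-0.315 -0.102 -0.943] 333.3598634096906
```

View pics/s0.png

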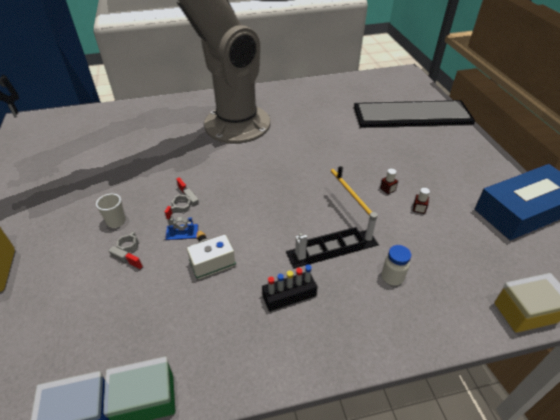

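View pics/d0.png

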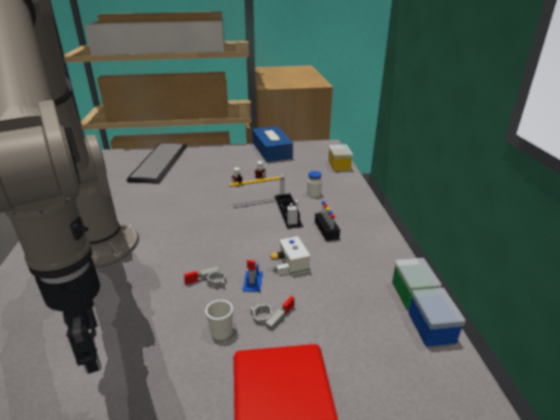

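The scene shows two bottles at about (390,181) and (422,200). The tray is around (333,246), with the keeper bar open from (372,220) to (335,172). The manifold is at (211,255) and its brass barb points toward the robot at (201,237).

Things that could be taken for the clamp:
- the clamp on the blue stand at (180,222)
- the loose clamp at (185,195)
- the loose clamp at (126,248)

The one on the blue stand fits the description, and I'll check it in a close crop.

```bash
python3 - <<'E'
from h import *
a=cv2.imread('pics/s0.png')[170:290,90:250];b=cv2.imread('pics/d0.png')[220:340,180:340]
c=np.hstack([cv2.resize(x,(640,480),interpolation=cv2.INTER_CUBIC) for x in(a,)]);cv2.imwrite('pics/c1.png',c)
a=cv2.imread('pics/s0.png')[160:270,280:440];cv2.imwrite('pics/c2.png',cv2.resize(a,(800,550),interpolation=cv2.INTER_CUBIC))
E
```

```text
(no output)
```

View pics/c1.png

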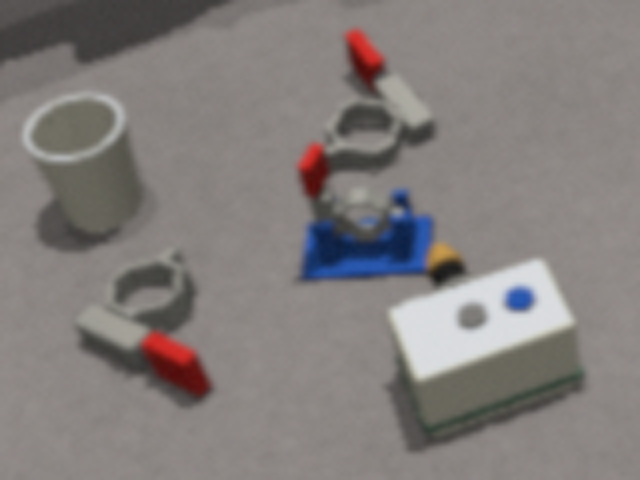

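View pics/c2.png

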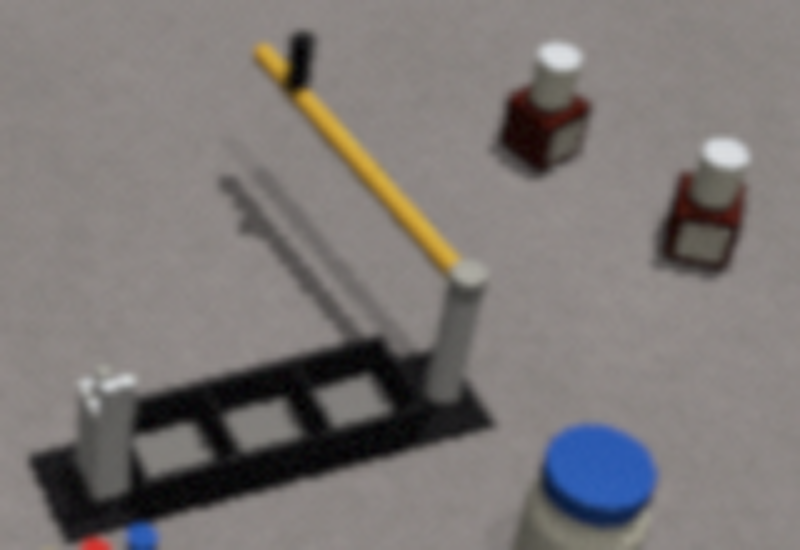

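Confirmed: the clamp on the blue stand, key at crop (315,165), is the smallest and upright. Its key is on the -y side, so it already has the right orientation. The manifold top corners are visible, and so are two bottles, the knob and the posts.

```bash
python3 - <<'E'
from h import *
A=lambda u,v,z:atz('s0',90+u/4-.4,170+v/4-.4,z)
B=lambda u,v,z:atz('s0',280+u/5-.4,160+v/5-.4,z)
P=lambda n,x:print(n,x.round(3))
P('key top',A(316,150,.092))
m=[A(390,312,.062),A(545,260,.062),A(578,325,.062),A(428,376,.062)]
for x in m:P('man',x)
e=(m[1]-m[0]+m[2]-m[3]);print('man yaw',np.arctan2(-e[0],e[1]),np.linalg.norm(m[1]-m[0]),np.linalg.norm(m[3]-m[0]),np.mean(m,0))
P('stand L near',A(302,276,0.004));P('stand R near',A(432,268,0.004));P('stand far R',A(434,216,.004))
P('cap a',B(558,57,.07));P('cap b',B(725,153,.07));P('hinge top',B(468,272,.09));P('knob top',B(303,38,.122))
P('tray nl',B(72,538,.0));P('tray nr',B(493,423,.0));P('tray fl',B(32,460,0))
P('jar',B(600,460,.09));P('beaker',A(75,125,.075)); P('back stop',B(115,380,.09))
print(r.get_obs()['clock'])
E
```

```text
key top [ 0.468 -0.248  0.092]
man [ 0.587 -0.216  0.062]
man [ 0.568 -0.12   0.062]
man [ 0.624 -0.108  0.062]
man [ 0.641 -0.199  0.062]
man yaw 0.1925244594025112 0.09832177658099983 0.05632578461000117 [ 0.60472665 -0.16092514  0.062     ]
stand L near [ 0.491 -0.275  0.004]
stand R near [ 0.505 -0.191  0.004]
stand far R [ 0.458 -0.185  0.004]
cap a [0.447 0.37  0.07 ]
cap b [0.543 0.423 0.07 ]
hinge top [0.612 0.244 0.09 ]
knob top [0.456 0.21  0.122]
tray nl [0.658 0.031 0.   ]
tray nr [0.638 0.262 0.   ]
tray fl [0.606 0.024 0.   ]
jar [0.737 0.255 0.09 ]
beaker [ 0.389 -0.404  0.075]
back stop [0.639 0.055 0.09 ]
0.15
```

arm_command([
  [[0.03,0.04,0.02],[0,0,0.14],100],
  [[0.06,0.08,0.02],[0,0,0.28],100],
  [[0.09,0.13,0.02],[0,0,0.42],100],
  [[0.12,0.18,0.02],[0,0,0.56],100],
  [[0.15,0.23,0.02],[0,0,0.7],100],
  [[0.18,0.28,0.02],[0,0,0.84],100],
  [[0.21,0.33,0.02],[0,0,0.98],100],
  [[0.24,0.38,0.02],[0,0,1.12],100],
  [[0.26,0.41,0.02],[0,0,1.26],100],
  [[0.26,0.41,0.02],[0,0,1.34],100],
])

```text
clock: 1.15
tcp_pos: [0.4708, -0.2286, 0.2684]
orientation: [-3.138, -0.145, -0.001]
contact_force: [1.1, -0.4, -0.0]
grip_width: 0.0857
```

arm_command([
  [[0,0,0],[0,0,0.14],100],
  [[0,0,0],[0,0,0.28],100],
  [[0,0,0],[0,0,0.42],100],
  [[0,0,0],[0,0,0.56],100],
  [[0,0,0],[0,0,0.7],100],
  [[0,0,0],[0,0,0.84],100],
  [[0,0,0],[0,0,0.98],100],
  [[0,0,0],[0,0,1.12],100],
  [[0,0,0],[0,0,1.26],100],
  [[0,0,0],[0,0,1.33],100],
])

```text
clock: 2.15
tcp_pos: [0.4693, -0.2317, 0.268]
orientation: [-2.382, -2.047, 0.0]
contact_force: [-0.0, 1.2, -0.0]
grip_width: 0.0852
```

```bash
python3 - <<'E'
from h import *
o=r.get_obs();print(o['joints'].round(2),o['tcp_pos'],cv2.Rodrigues(o['orientation'])[0].round(3),o['qvel'].round(2))
snap('wrist','w1')
cv2.imwrite('pics/w1b.png',cv2.resize(cv2.imread('pics/w1.png'),(800,600),interpolation=cv2.INTER_CUBIC))
E
```

```text
[ 0.88  0.27 -0.64  1.86  0.18  1.07  1.59] [ 0.46934866 -0.23167801  0.26804064] [[ 0.151  0.989 -0.001]
 [ 0.989 -0.151  0.   ]
 [ 0.    -0.001 -1.   ]] [ 0.09  0.02 -0.11 -0.01  0.04  0.01  0.6 ]
```

View pics/w1b.png

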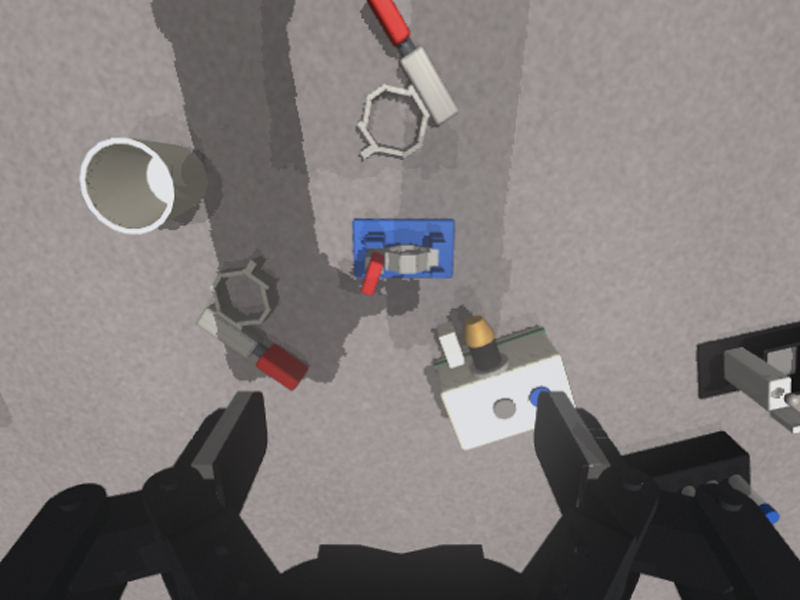

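The wrist view shows beaker (140,185), clamp on stand with key at (373,275), manifold stub at (482,335) and rest at (450,345). I'll enlarge it to measure.

```bash
python3 -c "
from h import *
crop('w1',235,145,180,172,3.4,'c3')"
```

```text
(no output)
```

View pics/c3.png

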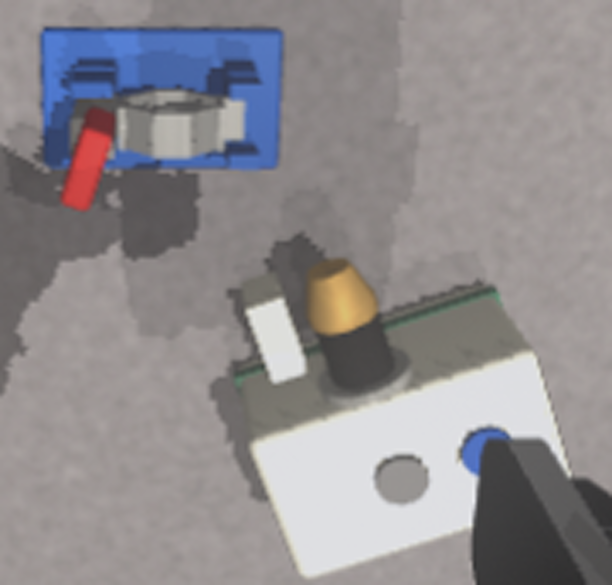

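```bash
cat > fit.py <<'E'
from h import *
from scipy.optimize import least_squares
def Rz(a): return np.array([[np.cos(a),-np.sin(a),0],[np.sin(a),np.cos(a),0],[0,0,1]])
def fit(obs,x0):
    # obs: list (view,u,v,model pt mm)
    def res(p): 
        return np.concatenate([proj(f,Rz(p[2])@(np.array(m)/1000)+[p[0],p[1],0])[0]-[u,v] for f,u,v,m in obs])
    s=least_squares(res,x0); print(s.x.round(4),'res',s.fun.round(1)); return s.x
E
python3 - <<'E'
from fit import *
C=lambda u,v:(235+u/3.4-.35,145+v/3.4-.35)
w=lambda l:[('w1',*C(u,v),m) for u,v,m in l]
s=lambda l:[('s0',90+u/4-.4,170+v/4-.4,m) for u,v,m in l]
mo=w([(250,440,(-30,-45,62)),(535,350,(-30,55,62)),(308,577,(30,-45,62)),(330,267,(-74,0,46)),(247,312,(-61,-32,27)),(277,300,(-61,-18,27)),(273,383,(-30,-32,27)),(305,374,(-30,-18,27))])
M=fit(mo,[.606,-.166,.19])
ms=s([(390,312,(-30,-45,62)),(545,260,(-30,55,62)),(578,325,(30,55,62)),(428,376,(30,-45,62))])
fit(ms,[.606,-.166,.19])
for h in(0,6):
    S=fit(w([(41,28,(-25,-42,h)),(283,30,(-25,42,h)),(280,168,(25,42,h)),(42,167,(25,-42,h))]),[.48,-.22,-.15])
seat=Rz(M[2])@[-.045,0,.046]+[M[0],M[1],0]; print('seat',seat)
R=Rz(S[2]); o=R@[0,0,.036]+[S[0],S[1],0]; kg=R@[0,-.0245,.044]+o; print('key_grip',kg)
im=cv2.resize(cv2.imread('pics/w1.png')[145:317,235:415],None,fx=4,fy=4,interpolation=cv2.INTER_CUBIC)
D=lambda p:tuple(int(v) for v in ((proj('w1',p)[0]-[235,145]+.5)*4-.5))
for k,col in((.28,(0,255,0)),):
    Q=R@Rz(-k)
    for z,c in((.012,col),(-.016,(255,255,0))):
        q=[D(kg+Q@np.array([a*.012,b*.0045,z])) for a,b in((-1,-1),(1,-1),(1,1),(-1,1))]
        for i in range(4): cv2.line(im,q[i],q[(i+1)%4],c,1)
for x in(-.007,.007):
    q=[D(o+R@np.array([x,y,z])) for y,z in((-.0175,.006),(-.0075,.017),(.0075,.017),(.0175,.006))]
    for i in range(3): cv2.line(im,q[i],q[i+1],(0,255,255),1)
Rm=Rz(M[2])
q=[D(Rm@[x,y,.046]+[M[0],M[1],0]) for x,y in((-.074,0),(-.03,0))];cv2.line(im,q[0],q[1],(0,255,0),1)
cv2.imwrite('pics/c4.png',im[:600])
E
```

```text
[ 0.6034 -0.1675  0.217 ] res [-0.9  1.4  0.7 -1.  -1.2  2.3 -0.9  0.1 -0.7 -0.6  1.5 -1.   0.1  0.1
  1.5 -0.9]
[ 0.6055 -0.1656  0.2207] res [ 0.1 -0.3  0.3 -1.2  1.2 -0.5 -1.6  1.7]
[ 0.4776 -0.2305 -0.1568] res [ 0.1  0.2 -0.1  0.  -0.9 -0.1  0.9 -0.2]
[ 0.4763 -0.2303 -0.1568] res [-0.4 -0.1  0.4 -0.3 -0.4  0.3  0.4  0.1]
seat [ 0.5594736  -0.17723211  0.046     ]
key_grip [ 0.47247201 -0.2544827   0.08      ]
```

View pics/c4.png

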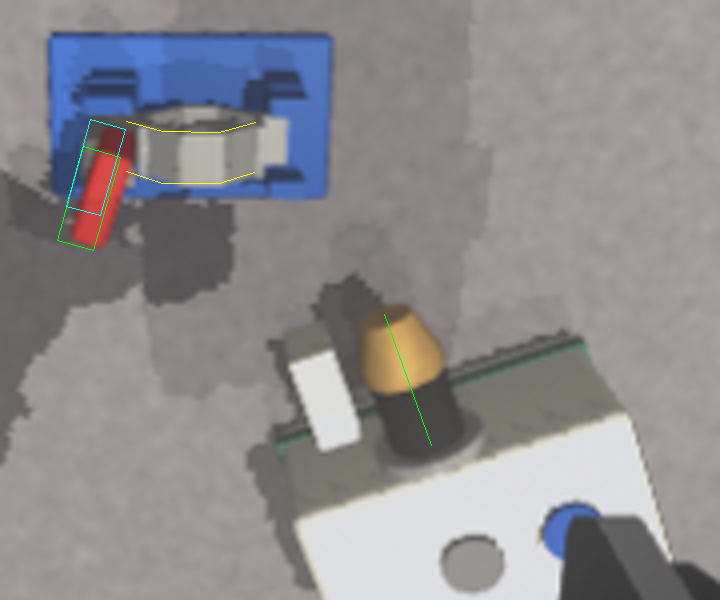

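The overlay shows the stub axis fits to about 1 px. The clamp sits about 2–3 mm further +y than the stand fit, and the key is at about 0.35 rad. I'll move closer and re-measure the key numerically.

arm_command([
  [[0.005,-0.019,-0.03],[0,0,-0.12],45],
  [[0.005,-0.019,-0.07],[0,0,-0.24],45],
  [[0.005,-0.019,-0.11],[0,0,-0.35],45],
  [[0.005,-0.019,-0.11],[0,0,-0.35],45],
  [[0.005,-0.019,-0.11],[0,0,-0.35],45],
  [[0.005,-0.019,-0.11],[0,0,-0.35],45],
])

```text
clock: 2.8
tcp_pos: [0.4762, -0.2509, 0.1605]
orientation: [2.703, 1.596, 0.003]
contact_force: [0.3, -0.6, 0.9]
grip_width: 0.0385
```

```bash
python3 - <<'E'
from h import *
o=r.get_obs();print(o['joints'].round(2),o['tcp_pos'],cv2.Rodrigues(o['orientation'])[0][:,0])
im=snap('wrist','w2')
p=proj('w2',o['tcp_pos']*[1,1,0]+[0,0,.092])[0];print('tool axis at z.092',p)
hsv=cv2.cvtColor(im,cv2.COLOR_BGR2HSV);m=(((hsv[...,0]<8)|(hsv[...,0]>172))&(hsv[...,1]>150)).astype(np.uint8)
n,l,st,ce=cv2.connectedComponentsWithStats(m)
for i in range(1,n):
    if st[i,4]>100:
        c=cv2.findContours((l==i).astype(np.uint8),0,2)[0][0];print(st[i],ce[i],cv2.minAreaRect(c))
u,v=int(p[0]),int(p[1]);x,y=max(u-130,0),max(v-130,0)
cv2.circle(im,(u,v),2,(0,255,0),-1)
cv2.imwrite('pics/c5.png',cv2.resize(im,(784,588)))
E
```

```text
[ 0.8   0.41 -0.53  1.94  0.27  0.86  1.19] [ 0.4761548  -0.25091472  0.16045786] [4.82785587e-01 8.75738533e-01 3.13831287e-04]
tool axis at z.092 [279.84256994 232.94478502]
[270 212  14  34 389] [277.1311054  227.32133676] ((276.95465087890625, 228.50204467773438), (33.42003631591797, 12.668737411499023), 87.39744567871094)
[235 327  15  14 146] [241.45890411 333.7739726 ] ((241.55003356933594, 333.8500061035156), (14.23024845123291, 10.751744270324707), 18.43494987487793)
```

View pics/c5.png

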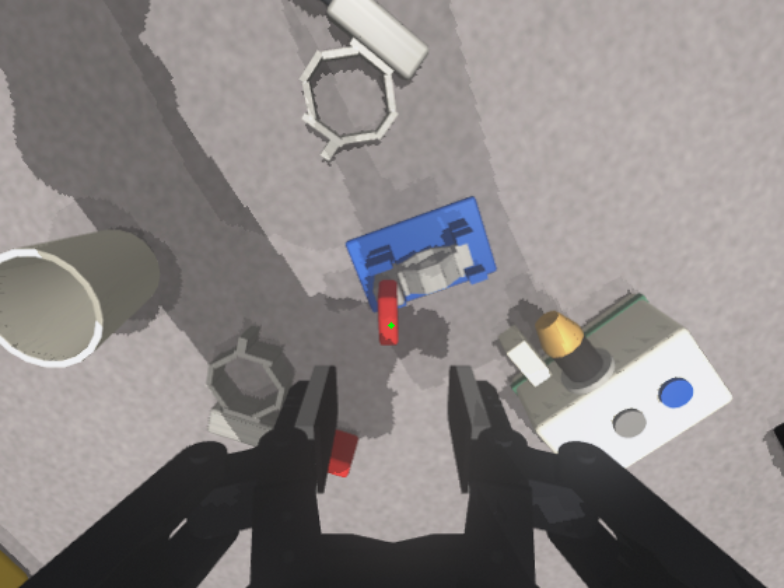

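The key is aligned with the jaws. It sits 1.8 mm to tool −x and about 2 mm to tool −y of the tool axis. I'll descend and grip.

arm_command([
  [[-0.0025,-0.0005,-0.03],[0,0,0],45],
  [[-0.0025,-0.0005,-0.06],[0,0,0],45],
  [[-0.0025,-0.0005,-0.077],[0,0,0],45],
  [[-0.0025,-0.0005,-0.077],[0,0,0],45],
  [[-0.0025,-0.0005,-0.077],[0,0,0],30],
], newtons=50)

```text
clock: 3.35
tcp_pos: [0.4732, -0.2515, 0.0829]
orientation: [2.705, 1.595, 0.002]
contact_force: [0.3, 0.2, -0.1]
grip_width: 0.0265
```

arm_command([
  [[0,0,0],[0,0,0],20],
  [[0,0,0],[0,0,0],10],
  [[0,0,0],[0,0,0],0],
  [[0,0,0],[0,0,0],0],
  [[0,0,0],[0,0,0],0],
  [[0,0,0],[0,0,0],0],
])

```text
clock: 3.95
tcp_pos: [0.4733, -0.2516, 0.083]
orientation: [2.704, 1.594, 0.002]
contact_force: [0.5, 0.2, 6.7]
grip_width: 0.0081
```

Gripped at 8.1 mm on the 9 mm key. Now lift and move to the pose in front of the stub, still high.

arm_command([
  [[0,0,0.015],[0,0,0],0],
  [[0,0,0.035],[0,0,0],0],
  [[0,0,0.06],[0,0,0],0],
  [[0.015,0.014,0.06],[0,0,0.1],0],
  [[0.03,0.028,0.06],[0,0,0.2],0],
  [[0.0445,0.041,0.06],[0,0,0.3],0],
  [[0.0445,0.041,0.05],[0,0,0.37],0],
  [[0.0445,0.041,0.03],[0,0,0.37],0],
  [[0.0445,0.041,0.03],[0,0,0.37],0],
  [[0.0445,0.041,0.03],[0,0,0.37],0],
])

```text
clock: 4.95
tcp_pos: [0.5165, -0.2102, 0.112]
orientation: [-2.367, -2.065, 0.0]
contact_force: [1.4, -0.4, -1.9]
grip_width: 0.008
```

```bash
python3 - <<'E'
from h import *
o=r.get_obs();print(o['joints'].round(2),o['tcp_pos'],cv2.Rodrigues(o['orientation'])[0][:,0],o['contact_force'])
snap('wrist','w3');snap('scene','s3');snap('side','d3')
a=cv2.imread('pics/w3.png')[170:310,200:400];b=cv2.imread('pics/s3.png')[190:290,150:250]
c=np.hstack([cv2.resize(a,(500,350),interpolation=cv2.INTER_CUBIC),cv2.resize(b,(300,300),interpolation=cv2.INTER_CUBIC)[:350] if 0 else cv2.copyMakeBorder(cv2.resize(b,(300,300),interpolation=cv2.INTER_CUBIC),0,50,0,0,0)])
cv2.imwrite('pics/c6.png',c)
E
```

```text
[ 0.73  0.52 -0.59  1.92  0.39  0.81  1.37] [ 0.51647236 -0.21020753  0.11202345] [ 1.35662566e-01  9.90755100e-01 -1.88328773e-05] [ 1.36363823 -0.35814811 -1.94077715]
```

View pics/c6.png

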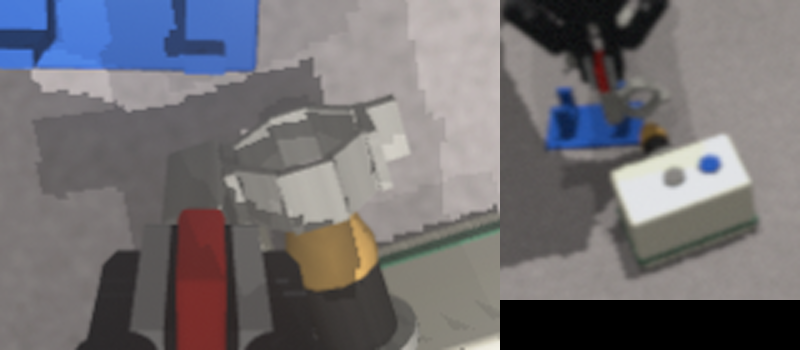

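```bash
python3 - <<'E'
from fit import *
C=lambda u,v:(200+u/2.5-.3,170+v/2.5-.3)
z=65
w=lambda l:[('w3',*C(u,v),m) for u,v,m in l]
cl=fit(w([(277,178,(-7,-4.9,z+17)),(335,163,(-7,4.9,z+17)),(288,220,(7,-4.9,z+17)),(352,210,(7,4.9,z+17)),(368,130,(-7,17,z+4.9)),(385,187,(7,17,z+4.9))]),[.51,-.186,.21])
kg=Rz(cl[2])@[0,-.0245,0]+[cl[0],cl[1],0];print('key from fit',kg)
M=[.6045,-.1665,.213]
im=cv2.resize(cv2.imread('pics/w3.png')[170:320,190:400],None,fx=3.8,fy=3.8,interpolation=cv2.INTER_CUBIC)
D=lambda p:tuple(int(v) for v in ((proj('w3',p)[0]-[190,170]+.5)*3.8-.5))
def ring(p,x,rad,zc,col,ang=np.linspace(0,2*np.pi,40)):
    q=[D(Rz(p[2])@[x,rad*np.cos(a),zc+rad*np.sin(a)]+[p[0],p[1],0]) for a in ang]
    cv2.polylines(im,[np.array(q)],False,col,1)
for x,d in((-.034,22),(-.056,24),(-.061,24),(-.074,15)): ring(M,x,d/2000,.046,(0,255,0))
def band(p,col):
    P=np.array([(-17,4.9),(-4.9,17),(4.9,17),(17,4.9)])/1000
    for x in(-.007,.007):
        cv2.polylines(im,[np.array([D(Rz(p[2])@[x,y,.065+zz]+[p[0],p[1],0]) for y,zz in P])],False,col,1)
band(cl,(255,0,255))
t=r.get_obs()['tcp_pos']; ex=[t[0]-Rz(.213)@[0,-.0245,0]@[1,0,0],t[1]-(Rz(.213)@[0,-.0245,0])[1],.213];print('expected',ex);band(ex,(0,255,255))
cv2.imwrite('pics/c7.png',im)
E
```

```text
[ 0.5113 -0.1864  0.0996] res [ 1.6 -3.1 -2.7 -1.2  2.6  3.9 -4.6  3.9  2.9 -1.7  0.3 -1.6]
key from fit [ 0.51372671 -0.21082506  0.        ]
expected [np.float64(0.5120168659554968), np.float64(-0.18645933141609666), 0.213]
```

View pics/c7.png

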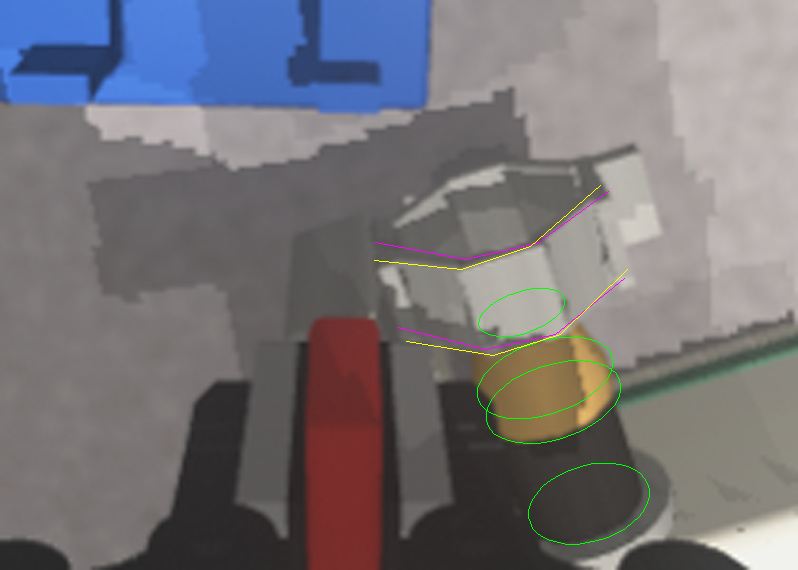

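The expected band outline (yellow) matches the actual roof edges at (467,268)–(530,247). The stub rings match to about 1 px. The clamp is on axis and still high, so I'll lower to 1.5 mm above the axis and start sliding.

arm_command([
  [[0,0,-0.009],[0,0,0],0],
  [[0,0,-0.0175],[0,0,0],0],
  [[0,0,-0.0175],[0,0,0],0],
  [[0.005,0.001,-0.0175],[0,0,0],0],
  [[0.01,0.002,-0.0175],[0,0,0],0],
  [[0.015,0.003,-0.0175],[0,0,0],0],
  [[0.02,0.004,-0.0175],[0,0,0],0],
  [[0.025,0.0053,-0.0175],[0,0,0],0],
  [[0.025,0.0053,-0.0175],[0,0,0],0],
])

```text
clock: 6.0
tcp_pos: [0.5427, -0.2043, 0.094]
orientation: [2.366, 2.066, 0.002]
contact_force: [-0.1, 0.0, -1.2]
grip_width: 0.0082
```

arm_command([
  [[0.004,0.0008,0],[0,0,0],0],
  [[0.008,0.0016,0],[0,0,0],0],
  [[0.012,0.0025,0],[0,0,0],0],
  [[0.016,0.0034,0],[0,0,0],0],
  [[0.02,0.0042,0],[0,0,0],0],
  [[0.0225,0.0047,0],[0,0,0],0],
  [[0.0225,0.0047,0],[0,0,0],0],
])

```text
clock: 6.7
tcp_pos: [0.5646, -0.1999, 0.0938]
orientation: [2.367, 2.066, 0.0]
contact_force: [0.5, 0.8, -0.9]
grip_width: 0.008
```

```bash
python3 - <<'E'
from fit import *
o=r.get_obs();print(o['joints'].round(2),o['tcp_pos'],o['contact_force'])
snap('wrist','w4');snap('side','d4');snap('scene','s4')
a=cv2.imread('pics/w4.png')[140:290,190:400];b=cv2.imread('pics/s4.png')[200:290,160:250];c=cv2.imread('pics/d4.png')[200:290,240:330]
A=cv2.resize(a,(490,350),interpolation=cv2.INTER_CUBIC);B=cv2.resize(b,(300,300),interpolation=cv2.INTER_CUBIC);C=cv2.resize(c,(300,300),interpolation=cv2.INTER_CUBIC)
I=np.zeros((600,790,3),np.uint8);I[:350,:490]=A;I[:300,490:]=B;I[300:,490:]=C;cv2.imwrite('pics/c8.png',I)
E
```

```text
[ 0.66  0.6  -0.56  1.83  0.42  0.83  1.32] [ 0.56458299 -0.1999244   0.0938381 ] [ 0.52864925  0.80210156 -0.92086296]
```

View pics/c8.png

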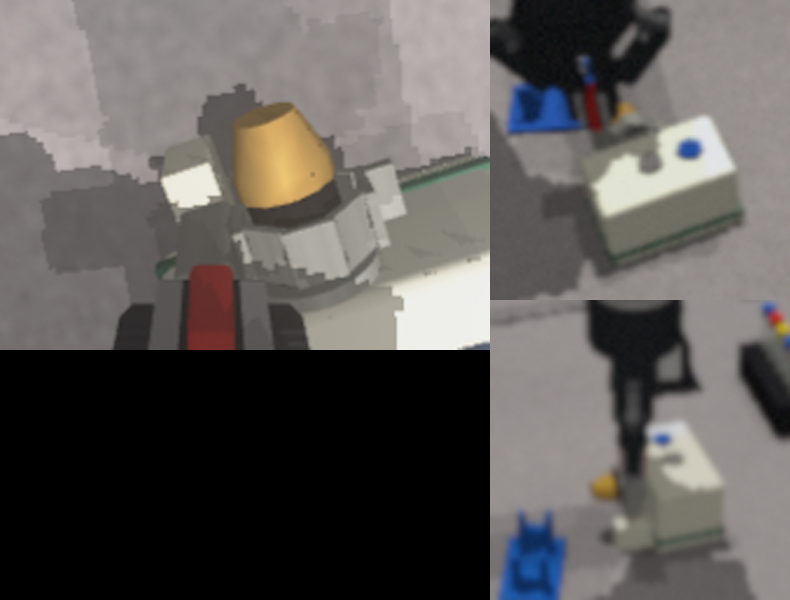

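The band is in the groove between barb and flange in all three views. Next, lower the foot onto the rest.

arm_command([
  [[0,0,-0.002],[0,0,0],0],
  [[0,0,-0.004],[0,0,0],0],
  [[0,0,-0.0045],[0,0,0],0],
  [[0,0,-0.0045],[0,0,0],0],
  [[0,0,-0.0045],[0,0,0],0],
])

```text
clock: 7.35
tcp_pos: [0.5647, -0.2012, 0.0901]
orientation: [2.366, 2.063, 0.0]
contact_force: [-0.5, -2.1, 5.1]
grip_width: 0.0079
```

arm_command([
  [[0,0,0.0005],[0,0,-0.1],0],
  [[0,0,0.0005],[0,0,-0.22],0],
  [[0,0,0.0005],[0,0,-0.34],0],
  [[0,0,0.0005],[0,0,-0.46],0],
  [[0,0,0.0005],[0,0,-0.58],0],
  [[0,0,0.0005],[0,0,-0.7],0],
])

```text
clock: 7.95
tcp_pos: [0.5642, -0.2014, 0.0902]
orientation: [2.934, 1.12, -0.0]
contact_force: [-1.0, -3.5, 3.0]
grip_width: 0.0084
```

arm_command([
  [[0,-0.0005,0],[0,0,-0.13],0],
  [[0,-0.0005,0],[0,0,-0.26],0],
  [[0,-0.0005,0],[0,0,-0.39],0],
  [[0,-0.0005,0],[0,0,-0.52],0],
  [[0,-0.0005,0],[0,0,-0.65],0],
  [[0,-0.0005,0],[0,0,-0.78],0],
  [[0,-0.0005,0],[0,0,-0.91],0],
  [[0,-0.0005,0],[0,0,-1.04],0],
  [[0,-0.0005,0],[0,0,-1.17],0],
  [[0,-0.0005,0],[0,0,-1.3],0],
])

```text
clock: 8.95
tcp_pos: [0.5639, -0.2016, 0.0901]
orientation: [3.014, -0.884, 0.0]
contact_force: [-1.9, -2.6, 2.8]
grip_width: 0.008
```

```bash
python3 - <<'E'
from fit import *
o=r.get_obs();print(o['joints'].round(2),o['tcp_pos'],o['contact_force'],o['moment'],cv2.Rodrigues(o['orientation'])[0][:,0])
E
```

```text
[ 0.29  0.54 -0.07  1.86  0.05  0.74 -0.38] [ 0.56388327 -0.20158027  0.09011635] [-1.91009779 -2.62245325  2.81918232] [-0.47291648  0.42811495  0.12480278] [ 8.41427381e-01 -5.40369969e-01  5.09435961e-04]
```

arm_command([
  [[0,0,0],[0,0,-0.13],0],
  [[0,0,0],[0,0,-0.26],0],
  [[0,0,0],[0,0,-0.39],0],
  [[0,0,0],[0,0,-0.52],0],
  [[0,0,0],[0,0,-0.65],0],
  [[0,0,0],[0,0,-0.78],0],
  [[0,0,0],[0,0,-0.91],0],
  [[0,0,0],[0,0,-1.04],0],
  [[0,0,0],[0,0,-1.17],0],
  [[0,0,0],[0,0,-1.3],0],
])

```text
clock: 9.95
tcp_pos: [0.5638, -0.2013, 0.0901]
orientation: [1.864, -2.528, 0.001]
contact_force: [-1.9, -2.0, 3.7]
grip_width: 0.008
```

arm_command([
  [[0,0,0],[0,0,-0.1],0],
  [[0,0,0],[0,0,-0.2],0],
  [[0,0,0],[0,0,-0.3],0],
  [[0,0,0],[0,0,-0.4],0],
  [[0,0,0],[0,0,-0.5],0],
  [[0,0,0],[0,0,-0.6],0],
  [[0,0,0],[0,0,-0.7],0],
  [[0,0,0],[0,0,-0.8],0],
  [[0,0,0],[0,0,-0.8],0],
])

```text
clock: 10.85
tcp_pos: [0.5642, -0.2011, 0.0902]
orientation: [-0.737, 3.054, -0.001]
contact_force: [-1.3, -1.8, 4.3]
grip_width: 0.0082
```

```bash
python3 - <<'E'
from fit import *
o=r.get_obs();print(o['joints'].round(2),o['tcp_pos'],o['contact_force'],o['moment'],cv2.Rodrigues(o['orientation'])[0][:,0])
E
```

```text
[-0.12  0.59  0.48  1.89 -0.38  0.75 -2.09] [ 0.56419826 -0.20107812  0.09017073] [-1.33600169 -1.83386469  4.26889435] [-0.17077489  0.34634482  0.07140214] [-8.89848465e-01 -4.56256180e-01  8.91340181e-05]
```

arm_command([
  [[0,0,0],[0,0,-0.08],0],
  [[0,0,0],[0,0,-0.16],0],
  [[0,0,0],[0,0,-0.24],0],
  [[0,0,0],[0,0,-0.32],0],
  [[0,0,0],[0,0,-0.4],0],
  [[0,0,0],[0,0,-0.48],0],
  [[0,0,0],[0,0,-0.56],0],
  [[0,0,0],[0,0,-0.56],0],
])

```text
clock: 11.65
tcp_pos: [0.5643, -0.201, 0.09]
orientation: [0.132, 3.138, -0.001]
contact_force: [-0.8, -1.4, 3.9]
grip_width: 0.008
```

```bash
python3 - <<'E'
from fit import *
o=r.get_obs();print(o['joints'].round(2),o['tcp_pos'],o['contact_force'],o['moment'],cv2.Rodrigues(o['orientation'])[0][:,0])
E
```

```text
[-0.22  0.63  0.62  1.9  -0.51  0.78 -2.54] [ 0.56431685 -0.20104312  0.09003423] [-0.83308548 -1.39192114  3.92042153] [-0.30130472  0.18775229 -0.00105194] [-9.96465730e-01  8.39988926e-02 -4.85371727e-04]
```

arm_command([
  [[0,0,0],[0,0,-0.07],0],
  [[0,0,0],[0,0,-0.14],0],
  [[0,0,0],[0,0,-0.2],0],
  [[0,0,0],[0,0,-0.2],0],
  [[0,0,0],[0,0,-0.2],0],
])

```text
clock: 12.15
tcp_pos: [0.5644, -0.201, 0.09]
orientation: [0.44, 3.11, -0.001]
contact_force: [-0.8, -1.4, 3.1]
grip_width: 0.0081
```

```bash
python3 - <<'E'
from fit import *
o=r.get_obs();print(o['joints'].round(2),o['tcp_pos'],o['contact_force'],o['moment'],cv2.Rodrigues(o['orientation'])[0][:,0])
E
```

```text
[-0.25  0.64  0.68  1.9  -0.56  0.79 -2.69] [ 0.56437116 -0.20098989  0.08998272] [-0.77937484 -1.43272886  3.06653634] [-0.41276221  0.10023158  0.00136334] [-9.60813230e-01  2.77195524e-01 -7.60143729e-04]
```

arm_command([
  [[0,0,0],[0,0,-0.2],20],
  [[0,0,0],[0,0,-0.2],40],
  [[0,0,0],[0,0,-0.2],40],
  [[0,0,0],[0,0,-0.2],40],
  [[0,0,0.03],[0,0,-0.2],40],
  [[0,0,0.06],[0,0,-0.2],40],
  [[0,0,0.1],[0,0,-0.2],40],
  [[-0.03,0,0.14],[0,0,-0.2],60],
  [[-0.06,0,0.18],[0,0,-0.2],60],
  [[-0.06,0,0.18],[0,0,-0.2],60],
])

```text
clock: 13.15
tcp_pos: [0.5027, -0.2028, 0.2739]
orientation: [0.753, 3.045, 0.003]
contact_force: [1.1, 0.4, -0.0]
grip_width: 0.0511
```

```bash
python3 - <<'E'
from fit import *
snap('wrist','w5');snap('side','d5');snap('scene','s5')
a=cv2.imread('pics/w5.png');b=cv2.imread('pics/s5.png')[210:280,170:240];c=cv2.imread('pics/d5.png')[215:285,255:325]
A=cv2.resize(a,(480,360),interpolation=cv2.INTER_CUBIC);B=cv2.resize(b,(300,300),interpolation=cv2.INTER_CUBIC);C=cv2.resize(c,(300,300),interpolation=cv2.INTER_CUBIC)
I=np.zeros((600,790,3),np.uint8);I[:360,:480]=A;I[:300,490:]=B;I[300:,490:]=C
s=cv2.imread('pics/s5.png')[150:270,280:450];I[362:600,:337]=cv2.resize(s,(337,238))
cv2.imwrite('pics/c9.png',I)
E
```

```text
(no output)
```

View pics/c9.png

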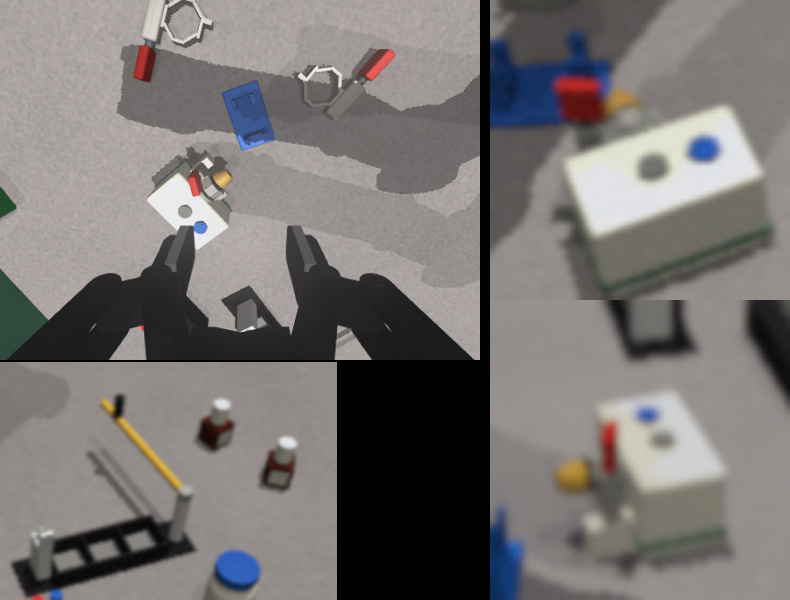

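The clamp is upright on the sleeve with its key up on the −y side, broad face toward the scene camera. I'll measure the key angle numerically, then fit the bottles, tray and knob.

```bash
python3 - <<'E'
from fit import *
im=cv2.imread('pics/w5.png')
hsv=cv2.cvtColor(im,cv2.COLOR_BGR2HSV);m=(((hsv[...,0]<8)|(hsv[...,0]>172))&(hsv[...,1]>150)).astype(np.uint8)
n,l,st,ce=cv2.connectedComponentsWithStats(m)
for i in range(1,n):
    if st[i,4]>60:
        c=cv2.findContours((l==i).astype(np.uint8),0,2)[0][0];b=cv2.boxPoints(cv2.minAreaRect(c));print(st[i],ce[i])
        k=[1,2] if np.linalg.norm(b[1]-b[2])>np.linalg.norm(b[0]-b[1]) else [0,1]
        p,q=[atz('w5',*b[j],.096) for j in k];d=q-p;print('az',np.arctan2(d[1],d[0]),np.linalg.norm(d),atz('w5',*ce[i],.09))
B=lambda u,v,m:('s0',280+u/5-.4,160+v/5-.4,m)
# tray: hinge top, base corners, latch
T=fit([B(468,268,(0,102,90)),B(303,38,(0,0,0))][:1]+[B(72,538,(27,-110,0)),B(493,423,(27,110,0))],[.625,.146,.09])
# bays openings floor corners check
x,y,a=T
for n,p in(('hinge',(0,102,90)),('bay0 fl',(0,50,4)),('bay2',(0,-50,4)),('latch',(0,-87,90)),('post base',(0,102,0))):
    w=Rz(a)@(np.array(p)/1000)+[x,y,0];print(n,w.round(4),((proj('s0',w)[0]-[280,160]+.4)*5).round(0))
E
```

```text
[156  53  26  42 748] [168.25        73.90374332]
az -2.391770301143006 0.03262055502857014 [ 0.54313671 -0.33751831  0.09      ]
[427  58  34  36 422] [443.27014218  75.50473934]
az -2.74955700186218 0.03246312091027278 [ 0.33136359 -0.225089    0.09      ]
[220 207  12  21 158] [225.53797468 216.77848101]
az 1.314334153988972 0.022190978379993013 [ 0.56671239 -0.19992181  0.09      ]
[0.6205 0.1432 0.0854] res [ 0.4  0.8  1.9 -0.8 -2.4  0.5]
hinge [0.6118 0.2448 0.09  ] [470. 272.]
bay0 fl [0.6163 0.193  0.004 ] [354. 411.]
bay2 [0.6248 0.0933 0.004 ] [174. 458.]
latch [0.6279 0.0565 0.09  ] [112. 362.]
post base [0.6118 0.2448 0.    ] [443. 392.]
```

The key reads az 1.31, which puts it at about 5.18 rad (snug). Next, over to the tray and bottles, unwinding the wrist counter-clockwise.

arm_command([
  [[0,0.03,0.02],[0,0,0.12],50],
  [[0,0.06,0.03],[0,0,0.25],50],
  [[0,0.09,0.03],[0,0,0.38],50],
  [[0,0.12,0.03],[0,0,0.51],50],
  [[0,0.15,0.03],[0,0,0.64],50],
  [[0,0.18,0.03],[0,0,0.77],50],
  [[0,0.21,0.03],[0,0,0.9],50],
  [[0,0.24,0.03],[0,0,1.03],50],
  [[0,0.27,0.03],[0,0,1.15],50],
  [[0,0.3,0.03],[0,0,1.27],50],
])

```text
clock: 14.3
tcp_pos: [0.5038, 0.1013, 0.2986]
orientation: [1.213, -2.896, 0.001]
contact_force: [-0.3, -0.3, -0.9]
grip_width: 0.0425
```

arm_command([
  [[0,0.03,0],[0,0,0.12],50],
  [[0,0.06,0],[0,0,0.25],50],
  [[0,0.09,0],[0,0,0.38],50],
  [[0,0.12,0],[0,0,0.51],50],
  [[0,0.15,0],[0,0,0.64],50],
  [[0.01,0.18,0],[0,0,0.77],50],
  [[0.01,0.21,0],[0,0,0.9],50],
  [[0.02,0.22,0],[0,0,1.03],50],
  [[0.02,0.22,0],[0,0,1.15],50],
  [[0.02,0.22,0],[0,0,1.27],50],
])

```text
clock: 15.3
tcp_pos: [0.5238, 0.3204, 0.2975]
orientation: [2.694, -1.611, -0.002]
contact_force: [-0.8, -0.4, -0.2]
grip_width: 0.043
```

arm_command([
  [[0,0,0],[0,0,0.13],50],
  [[0,0,0],[0,0,0.26],50],
  [[0,0,0],[0,0,0.39],50],
  [[0,0,0],[0,0,0.52],50],
  [[0,0,0],[0,0,0.65],50],
  [[0,0,0],[0,0,0.78],50],
  [[0,0,0],[0,0,0.91],50],
  [[0,0,0],[0,0,1.04],50],
  [[0,0,0],[0,0,1.17],50],
  [[0,0,0],[0,0,1.17],50],
])

```text
clock: 16.3
tcp_pos: [0.5238, 0.3197, 0.298]
orientation: [3.138, 0.137, -0.004]
contact_force: [0.0, -0.2, -0.0]
grip_width: 0.0427
```

```bash
python3 - <<'E'
from fit import *
o=r.get_obs();x=cv2.Rodrigues(o['orientation'])[0][:,0];print(o['joints'].round(2),o['tcp_pos'],np.arctan2(x[1],x[0]),o['qvel'].round(2))
snap('wrist','w6');cv2.imwrite('pics/c10.png',cv2.resize(cv2.imread('pics/w6.png'),(800,600),interpolation=cv2.INTER_CUBIC))
E
```

```text
[-0.86  0.34  0.27  1.66 -0.1   1.15 -0.47] [0.52379352 0.31972168 0.29800438] 0.08736717532609013 [-0.01 -0.01  0.03 -0.   -0.01  0.   -0.13]
```

View pics/c10.png

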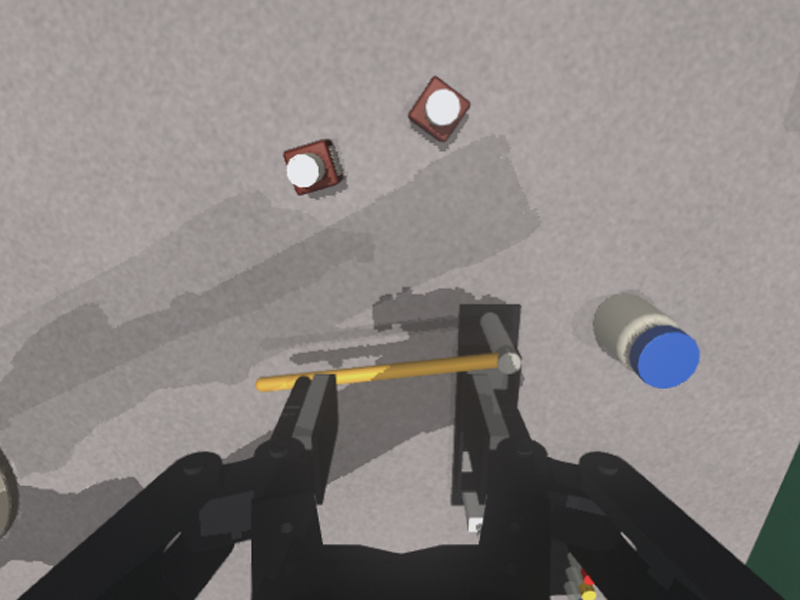

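The wrist view shows bottle a with its cap at (303,171), bottle b with its cap at (442,107), the hinge post top at (509,362) and the tray's end edge at (460,305)–(520,305). No third bottle is visible.

```bash
python3 - <<'E'
from fit import *
s=1/1.42857
W=lambda u,v,z:atz('w6',u*s-.3,v*s-.3,z)
for n,cap,cs in(('a',(303,171),[(284,153),(330,139),(342,180),(298,195)]),('b',(442,107),[(435,77),(469,104),(445,141),(409,114)])):
    P=[W(*c,.038) for c in cs]
    d=P[1]-P[0]+P[2]-P[3];e=P[2]-P[1]+P[3]-P[0]
    print(n,'cap',W(*cap,.07).round(4),'body',np.mean(P,0).round(4),'yaw',np.arctan2(d[1],d[0]),np.arctan2(e[1],e[0]),np.linalg.norm(d)/2,np.linalg.norm(e)/2)
a=W(460,305,.0);b=W(520,305,.0);print('tray end',a,b,np.linalg.norm(a-b),np.arctan2((b-a)[1],(b-a)[0]),W(452,503,0))
for z in(.078,.09):print('hinge',W(509,362,z))
print('latch',W(475,522,.09)); d=W(509,362,.09)-W(258,385,.09);print('bar az',np.arctan2(d[1],d[0]),np.linalg.norm(d))
E
```

```text
a cap [0.4481 0.372  0.07  ] body [0.45   0.3729 0.038 ] yaw 0.38269976933238836 -1.2227261105818075 0.03772294591835907 0.03282343645111268
b cap [0.5432 0.4237 0.07  ] body [0.5439 0.4238 0.038 ] yaw -0.5300973678447346 -2.089269841766689 0.03312768953998378 0.032110568497402986
tray end [0.58543671 0.25527866 0.        ] [0.64217031 0.26031317 0.        ] 0.05695654171461191 0.0885077239646572 [0.60706631 0.02134256 0.        ]
hinge [0.61864484 0.23746964 0.078     ]
hinge [0.61512536 0.24323259 0.09      ]
latch [0.6111958  0.08296078 0.09      ]
bar az 0.1919375955645444 0.19919007317282225
```

arm_command([
  [[-0.04,0.025,0],[0,0,0.14],50],
  [[-0.075,0.0525,-0.03],[0,0,0.28],50],
  [[-0.075,0.0525,-0.07],[0,0,0.28],50],
  [[-0.075,0.0525,-0.11],[0,0,0.28],50],
  [[-0.075,0.0525,-0.15],[0,0,0.28],50],
  [[-0.075,0.0525,-0.19],[0,0,0.28],50],
  [[-0.075,0.0525,-0.22],[0,0,0.28],50],
  [[-0.075,0.0525,-0.236],[0,0,0.28],50],
  [[-0.075,0.0525,-0.236],[0,0,0.28],50],
  [[-0.075,0.0525,-0.236],[0,0,0.28],35],
], newtons=35)

```text
clock: 17.35
tcp_pos: [0.4492, 0.372, 0.0636]
orientation: [3.09, 0.568, -0.001]
contact_force: [0.4, 0.6, -0.2]
grip_width: 0.0306
```

arm_command([
  [[0,0,0],[0,0,0],20],
  [[0,0,0],[0,0,0],10],
  [[0,0,0],[0,0,0],10],
  [[0,0,0],[0,0,0],10],
  [[0,0,0],[0,0,0],10],
])

```text
clock: 17.85
tcp_pos: [0.4493, 0.3721, 0.0643]
orientation: [-3.089, -0.57, -0.001]
contact_force: [-0.9, -0.4, 2.4]
grip_width: 0.0226
```

arm_command([
  [[0,0,0.04],[0,0,0],10],
  [[0,0,0.08],[0,0,0],10],
  [[0,0,0.12],[0,0,0],10],
  [[0,0,0.16],[0,0,0],10],
  [[0.03,-0.04,0.16],[0,0,-0.1],10],
  [[0.06,-0.08,0.16],[0,0,-0.2],10],
  [[0.09,-0.12,0.16],[0,0,-0.28],10],
  [[0.12,-0.16,0.16],[0,0,-0.28],10],
  [[0.14,-0.2,0.16],[0,0,-0.28],10],
  [[0.16,-0.24,0.16],[0,0,-0.28],10],
])

```text
clock: 18.85
tcp_pos: [0.6098, 0.13, 0.2238]
orientation: [3.139, 0.133, 0.0]
contact_force: [0.3, 0.6, -1.2]
grip_width: 0.0226
```

arm_command([
  [[0.0165,-0.039,0],[0,0,0],10],
  [[0.0165,-0.039,0],[0,0,0],10],
  [[0.0165,-0.039,-0.03],[0,0,0],10],
  [[0.0165,-0.039,-0.07],[0,0,0],10],
  [[0.0165,-0.039,-0.1],[0,0,0],10],
  [[0.0165,-0.039,-0.1],[0,0,0],10],
])

```text
clock: 19.45
tcp_pos: [0.6221, 0.0927, 0.1195]
orientation: [3.137, 0.134, -0.013]
contact_force: [-0.1, 0.0, -0.6]
grip_width: 0.0226
```

```bash
python3 - <<'E'
from fit import *
o=r.get_obs();x=cv2.Rodrigues(o['orientation'])[0][:,0];print(o['joints'].round(2),o['tcp_pos'],np.arctan2(x[1],x[0]))
snap('wrist','w7');snap('scene','s7');snap('side','d7')
I=np.zeros((600,800,3),np.uint8)
I[:375,:500]=cv2.resize(cv2.imread('pics/w7.png'),(500,375));I[:300,500:]=cv2.resize(cv2.imread('pics/s7.png')[190:290,270:370],(300,300),interpolation=2)
I[300:,500:]=cv2.resize(cv2.imread('pics/d7.png')[160:260,240:340],(300,300),interpolation=2);I[376:600,:420]=cv2.resize(cv2.imread('pics/s7.png')[130:243,320:532],(420,224))
cv2.imwrite('pics/c11.png',I)
E
```

```text
[-0.46  0.56  0.3   1.79 -0.21  0.83  0.02] [0.62211664 0.09274789 0.11947038] 0.08531792555898692
```

View pics/c11.png

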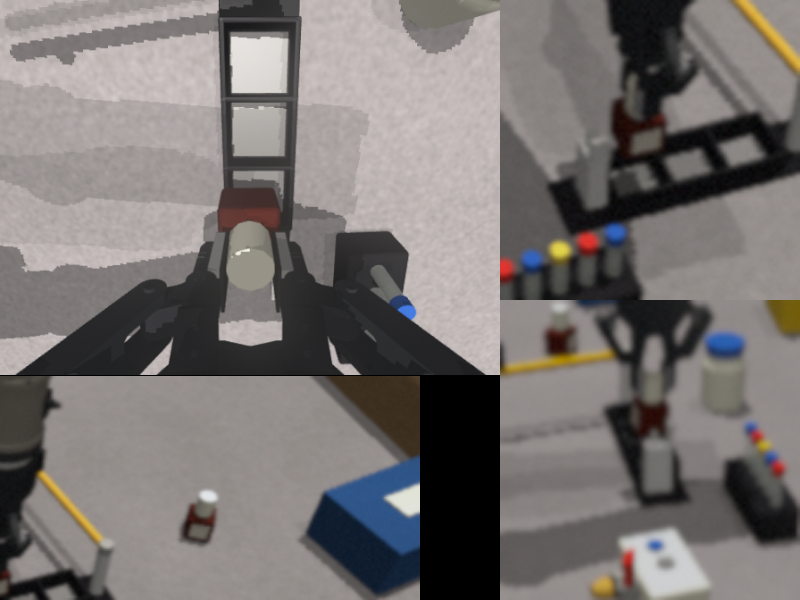

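The bottle hangs upright over bay2, with the bays at (260,63) and (258,134) in the wrist panel. Bottle b hasn't moved. I'll refine the tray pose from the wall-top corners.

```bash
python3 - <<'E'
from fit import *
s=560/500
L=[(229,28,(-23,73)),(293,29,(23,73)),(291,97,(23,27)),(228,96,(-23,27)),(227,103,(-23,23)),(292,104,(23,23)),(289,166,(23,-23)),(227,164,(-23,-23))]
T=fit([('w7',u*s-.1,v*s-.1,(*m,30)) for u,v,m in L],[.6215,.143,.087])
for i,y in enumerate((.05,0,-.05)):print('bay',i,Rz(T[2])@[0,y,.004]+[T[0],T[1],0])
for u,v in((335,235),(335,315),(407,247)):print('rack',atz('w7',u*s,v*s,.06))
print('bottle axis check: cap top',atz('w7',250*s,270*s,.125))
E
```

```text
[0.6237 0.1405 0.0712] res [-3.5 -3.9  4.  -3.8  1.7  1.8 -1.7  1.8 -0.5  0.5  0.2  0.6 -0.5  2.
  0.2  3.1]
bay 0 [0.62016444 0.19036168 0.004     ]
bay 1 [0.62372219 0.14048842 0.004     ]
bay 2 [0.62727993 0.09061515 0.004     ]
rack [0.68256671 0.08166802 0.06      ]
rack [0.69552304 0.01207598 0.06      ]
rack [0.73585089 0.07655103 0.06      ]
bottle axis check: cap top [0.62247696 0.09292246 0.125     ]
```

arm_command([
  [[0.0045,0,-0.01],[0,0,0],10],
  [[0.0045,0,-0.02],[0,0,0],10],
  [[0.0045,0,-0.03],[0,0,0],10],
  [[0.0045,0,-0.04],[0,0,0],10],
  [[0.0045,0,-0.049],[0,0,0],10],
  [[0.0045,0,-0.049],[0,0,0],10],
  [[0.0045,0,-0.049],[0,0,0],10],
])

```text
clock: 20.3
tcp_pos: [0.63, 0.0928, 0.0745]
orientation: [3.139, 0.133, -0.001]
contact_force: [0.4, -0.4, -0.9]
grip_width: 0.0224
```

arm_command([
  [[-0.003,0,-0.003],[0,0,0],10],
  [[-0.003,0,-0.006],[0,0,0],10],
  [[-0.003,0,-0.006],[0,0,0],10],
  [[-0.003,0,-0.006],[0,0,0],10],
])

```text
clock: 20.7
tcp_pos: [0.6272, 0.0929, 0.0689]
orientation: [-3.139, -0.133, -0.0]
contact_force: [-0.5, 0.4, -0.4]
grip_width: 0.0229
```

arm_command([
  [[0,0,-0.0005],[0,0,0],25],
  [[0,0,-0.0005],[0,0,0],42],
  [[0,0,-0.0005],[0,0,0],42],
  [[0,0,0.03],[0,0,0],42],
  [[0,0,0.07],[0,0,0],42],
  [[0,0,0.11],[0,0,0],42],
  [[0,0,0.16],[0,0,0],45],
  [[-0.02,0.05,0.16],[0,0,-0.1],45],
  [[-0.03,0.1,0.16],[0,0,-0.2],45],
  [[-0.04,0.15,0.16],[0,0,-0.3],45],
])

```text
clock: 21.7
tcp_pos: [0.588, 0.2385, 0.2298]
orientation: [-3.121, 0.346, -0.002]
contact_force: [0.2, 0.9, -0.6]
grip_width: 0.0382
```

arm_command([
  [[-0.01,0.04,0],[0,0,-0.1],45],
  [[-0.02,0.08,0],[0,0,-0.2],45],
  [[-0.03,0.13,0],[0,0,-0.31],45],
  [[-0.0435,0.181,0],[0,0,-0.31],45],
  [[-0.0435,0.181,-0.04],[0,0,-0.31],45],
  [[-0.0435,0.181,-0.06],[0,0,-0.31],45],
  [[-0.0435,0.181,-0.06],[0,0,-0.31],45],
  [[-0.0435,0.181,-0.06],[0,0,-0.31],45],
])

```text
clock: 22.5
tcp_pos: [0.5453, 0.4178, 0.1693]
orientation: [3.034, -0.816, 0.001]
contact_force: [1.0, 0.5, -0.4]
grip_width: 0.0383
```

```bash
python3 - <<'E'
from fit import *
o=r.get_obs();x=cv2.Rodrigues(o['orientation'])[0][:,0];print(o['joints'].round(2),o['tcp_pos'],np.arctan2(x[1],x[0]))
im=snap('wrist','w8');snap('scene','s8')
print('axis at z.07',proj('w8',o['tcp_pos']*[1,1,0]+[0,0,.07])[0])
hsv=cv2.cvtColor(im,cv2.COLOR_BGR2HSV)
w=((hsv[...,1]<25)&(hsv[...,2]>200)).astype(np.uint8)
b=(((hsv[...,0]<8)|(hsv[...,0]>172))&(hsv[...,1]>80)).astype(np.uint8)
for m in(w,b):
    n,l,st,ce=cv2.connectedComponentsWithStats(m)
    for i in range(1,n):
        if st[i,4]>150: print(st[i],ce[i],atz('w8',*ce[i],.07).round(4))
I=np.zeros((600,800,3),np.uint8)
I[:375,:500]=cv2.resize(im,(500,375));I[:300,500:]=cv2.resize(cv2.imread('pics/s8.png')[190:290,270:370],(300,300),interpolation=2)
cv2.imwrite('pics/c12.png',I[:376])
E
```

```text
[-1.01  0.6   0.39  1.61 -0.26  0.98 -1.06] [0.54530555 0.4178089  0.16933475] -0.5257736466884921
axis at z.07 [279.57796272 216.66352781]
[258 196  32  27 615] [273.18536585 208.35934959] [0.5445 0.4256 0.07  ]
[253 176  43  40 638] [270.93730408 186.03134796] [0.5516 0.4406 0.07  ]
```

View pics/c12.png

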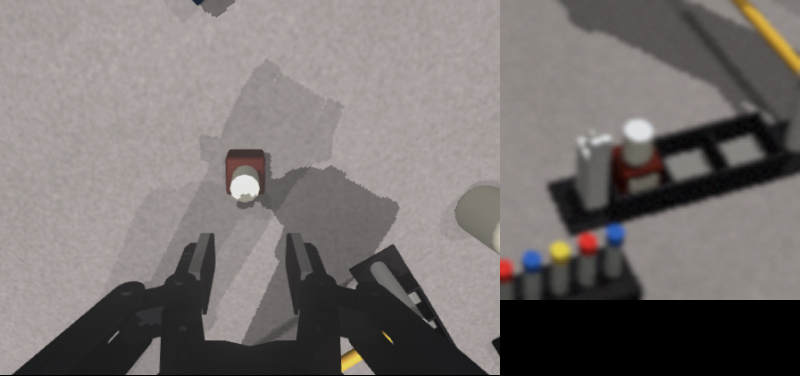

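Bottle a stands in bay2. Bottle b hasn't moved and its body is aligned with the jaws.

arm_command([
  [[-0.0013,0.0067,-0.03],[0,0,0],45],
  [[-0.0013,0.0067,-0.06],[0,0,0],45],
  [[-0.0013,0.0067,-0.09],[0,0,0],45],
  [[-0.0013,0.0067,-0.105],[0,0,0],45],
  [[-0.0013,0.0067,-0.105],[0,0,0],45],
  [[-0.0013,0.0067,-0.105],[0,0,0],30],
  [[-0.0013,0.0067,-0.105],[0,0,0],10],
  [[-0.0013,0.0067,-0.105],[0,0,0],10],
  [[-0.0013,0.0067,-0.105],[0,0,0],10],
  [[-0.0013,0.0067,-0.105],[0,0,0],10],
])

```text
clock: 23.6
tcp_pos: [0.5446, 0.4256, 0.0658]
orientation: [-3.031, 0.815, -0.003]
contact_force: [-0.5, -1.3, 7.0]
grip_width: 0.0229
```

arm_command([
  [[0,0,0.04],[0,0,0],10],
  [[0,0,0.08],[0,0,0],10],
  [[0,0,0.12],[0,0,0],10],
  [[0,0,0.16],[0,0,0],10],
  [[0.01,-0.04,0.16],[0,0,0.12],10],
  [[0.02,-0.08,0.16],[0,0,0.24],10],
  [[0.03,-0.12,0.16],[0,0,0.36],10],
  [[0.04,-0.16,0.16],[0,0,0.48],10],
  [[0.05,-0.2,0.16],[0,0,0.61],10],
  [[0.06,-0.24,0.16],[0,0,0.61],10],
])

```text
clock: 24.6
tcp_pos: [0.6035, 0.1831, 0.2242]
orientation: [-3.138, -0.139, -0.0]
contact_force: [0.5, -0.1, -1.7]
grip_width: 0.0227
```

arm_command([
  [[0.018,-0.043,0],[0,0,0],10],
  [[0.018,-0.043,0],[0,0,0],10],
  [[0.018,-0.043,-0.03],[0,0,0],10],
  [[0.018,-0.043,-0.07],[0,0,0],10],
  [[0.018,-0.043,-0.1],[0,0,0],10],
  [[0.018,-0.043,-0.105],[0,0,0],10],
  [[0.018,-0.043,-0.105],[0,0,0],10],
  [[0.018,-0.043,-0.105],[0,0,0],10],
  [[0.018,-0.043,-0.105],[0,0,0],10],
])

```text
clock: 25.5
tcp_pos: [0.6228, 0.1422, 0.1209]
orientation: [-3.138, -0.133, -0.005]
contact_force: [0.2, 0.2, -0.6]
grip_width: 0.0229
```

arm_command([
  [[0,0,-0.015],[0,0,0],10],
  [[0,0,-0.03],[0,0,0],10],
  [[0,0,-0.04],[0,0,0],10],
  [[0,0,-0.046],[0,0,0],10],
  [[0,0,-0.05],[0,0,0],10],
  [[0,0,-0.051],[0,0,0],10],
  [[0,0,-0.051],[0,0,0],10],
  [[0,0,-0.051],[0,0,0],10],
])

```text
clock: 26.3
tcp_pos: [0.6209, 0.1416, 0.0697]
orientation: [-3.138, -0.133, 0.003]
contact_force: [-9.4, -1.7, 18.6]
grip_width: 0.0227
```

arm_command([
  [[-0.003,0,0.001],[0,0,0],10],
  [[-0.003,0,0.001],[0,0,0],10],
])

```text
clock: 26.5
tcp_pos: [0.6189, 0.1418, 0.0697]
orientation: [-3.138, -0.133, -0.002]
contact_force: [-2.5, -1.3, 8.3]
grip_width: 0.0226
```

arm_command([
  [[0,0,0],[0,0,0],25],
  [[0,0,0],[0,0,0],42],
  [[0,0,0],[0,0,0],42],
  [[0,0,0.03],[0,0,0],42],
  [[0,0,0.07],[0,0,0],42],
  [[0,0,0.11],[0,0,0],42],
  [[-0.04,0,0.16],[0,0,0],42],
  [[-0.08,0.02,0.16],[0,0,0],20],
  [[-0.12,0.05,0.16],[0,0,0],20],
  [[-0.16,0.07,0.16],[0,0,0],20],
])

```text
clock: 27.5
tcp_pos: [0.4573, 0.2134, 0.2294]
orientation: [-3.137, -0.134, -0.003]
contact_force: [0.3, 0.9, 0.6]
grip_width: 0.0172
```

```bash
python3 - <<'E'
from fit import *
o=r.get_obs();print(o['joints'].round(2),o['tcp_pos'])
im=snap('wrist','w9');s=snap('scene','s9');d=snap('side','d9')
I=np.zeros((600,800,3),np.uint8)
I[:375,:500]=cv2.resize(im,(500,375));I[:300,500:]=cv2.resize(s[190:290,270:370],(300,300),interpolation=2)
I[300:,500:]=cv2.resize(d[160:260,240:340],(300,300),interpolation=2);I[376:600,:420]=cv2.resize(s[130:243,320:532],(420,224))
cv2.imwrite('pics/c13.png',I)
# knob
for t in (1.466,):
    print('knob', .6135+.162*np.cos(-1.484-t), .244+.162*np.sin(-1.484-t))
E
```

```text
[-0.81  0.22  0.29  1.99 -0.08  0.94 -0.4 ] [0.45730816 0.2133721  0.22935974]
knob 0.4544642431142505 0.21315153112751362
```

View pics/c13.png

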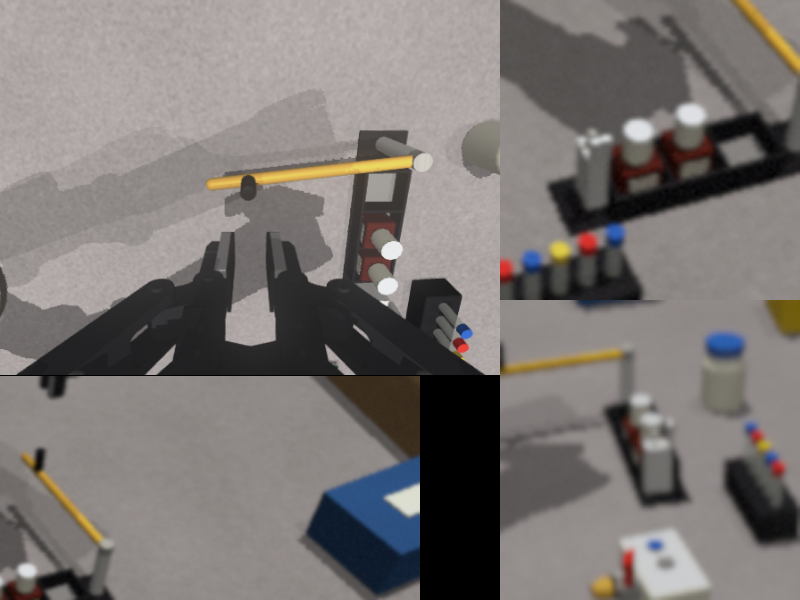

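The two bottles stand upright in bay2 and bay1, and the knob is at (248,190) in the wrist panel. That makes 16 pictures viewed, so from here on I work with numbers only.

```bash
python3 - <<'E'
from fit import *
im=cv2.imread('pics/w9.png');g=im.max(2)
x0,y0=255,180
print(g[190:232:2,262:296:2])
for v in(214,218,222):print(atz('w9',277.5,v,.122))
for f in('s0','s9','d9'):
    h=cv2.cvtColor(cv2.imread(f'pics/{f}.png'),cv2.COLOR_BGR2HSV)
    m=(((h[...,0]<9)|(h[...,0]>170))&(h[...,1]>120)&(h[...,2]<110)&(h[...,2]>25)).astype(np.uint8)
    n,l,st,ce=cv2.connectedComponentsWithStats(m);print(f,[(ce[i].round().astype(int).tolist(),int(st[i,4])) for i in range(1,n) if st[i,4]>25])
E
```

```text
[[140 140 132 131 129 139 123 101 101 101 102 103 101  99 101 102 102]
 [ 91  91  90  89  92 100 101 102 102 101 101 101  99 100 103 107 116]
 [ 93  92  91  89  96 100 104 114 117 121 130 145 157 165 174 180 190]
 [115 123 135 155 160 164 154  88  75 117 176 196 201 204 206 209 221]
 [187 191 195 199 203 117  59  60  60  61  60 162 219 220 222 224 232]
 [214 216 217 219 168  60  60  61  60  60  60  60 227 232 232 232 233]
 [228 230 232 233 152  60  60  60  60  60  60  60 185 223 220 219 223]
 [231 230 229 227 102  59  60  60  60  60  60  60 143 193 205 202 213]
 [216 215 213 212  74  60  60  60  60  60  60  60  81 118 163 159 163]
 [195 191 186 182  59  60  60  65  65  62  60  59  72 102 102 103 131]
 [150 146 142 149  60  64  73  74  71  71  66  59  68 103 104 103 132]
 [154 155 158 147  62  69  69  69  69  68  67  64  67 101 102 109 115]
 [150 155 147 127  65  67  68  67  65  66  65  65  64 117 118 120 120]
 [130 102 103  88  64  65  65  65  64  65  65  65  68 119 118 119 118]
 [103 103 102  92  63  65  64  64  64  64  64  64  81 118 117 118 118]
 [104 103 101  98  77  63  63  64  64  64  64  64 106 117 114 114 118]
 [104 101 108 115 113  81  63  63  63  63  66 101 118 117 118 116 115]
 [112 116 119 120 119 118  98  83  79  88 118 119 115 114 119 118 115]
 [118 119 119 119 120 120 119 119 118 118 118 118 115 117 118 118 115]
 [119 119 116 114 118 119 118 116 114 116 117 118 118 120 119 116 114]
 [118 119 119 118 121 120 118 116 116 118 118 117 118 120 118 114 114]]
[0.4559544  0.21233674 0.122     ]
[0.45621796 0.20916379 0.122     ]
[0.45648373 0.20596404 0.122     ]
s0 [([387, 185], 101), ([420, 202], 55), ([168, 214], 38), ([134, 263], 82)]
s9 [([191, 234], 49), ([323, 243], 197), ([135, 263], 78)]
d9 [([191, 279], 86), ([289, 307], 54)]
```

No third bottle shows up anywhere. The knob is at (0.456, 0.211). I'll turn the jaws tangential and descend around it.

arm_command([
  [[-0.001,-0.002,0],[0,0,-0.145],40],
  [[-0.001,-0.002,0],[0,0,-0.29],40],
  [[-0.001,-0.002,0],[0,0,-0.435],40],
  [[-0.001,-0.002,0],[0,0,-0.58],40],
  [[-0.001,-0.002,0],[0,0,-0.725],40],
  [[-0.001,-0.002,0],[0,0,-0.87],40],
  [[-0.001,-0.002,0],[0,0,-1.015],40],
  [[-0.001,-0.002,0],[0,0,-1.16],40],
  [[-0.001,-0.002,0],[0,0,-1.305],40],
  [[-0.001,-0.002,0],[0,0,-1.45],40],
], newtons=25)

```text
clock: 28.65
tcp_pos: [0.4586, 0.2091, 0.2287]
orientation: [-2.43, 1.991, -0.002]
contact_force: [-0.1, -0.5, -0.1]
grip_width: 0.0342
```

arm_command([
  [[0,0,-0.04],[0,0,0],40],
  [[0,0,-0.08],[0,0,0],40],
  [[0,0,-0.105],[0,0,0],40],
  [[0,0,-0.116],[0,0,0],40],
  [[0,0,-0.116],[0,0,0],40],
  [[0,0,-0.116],[0,0,0],20],
  [[0,0,-0.116],[0,0,0],0],
  [[0,0,-0.116],[0,0,0],0],
  [[0,0,-0.116],[0,0,0],0],
  [[0,0,-0.116],[0,0,0],0],
])

```text
clock: 29.65
tcp_pos: [0.4586, 0.2104, 0.1139]
orientation: [-2.436, 1.98, -0.002]
contact_force: [2.5, 0.4, 5.5]
grip_width: 0.0129
```

```bash
python3 - <<'E'
from fit import *
o=r.get_obs();x=cv2.Rodrigues(o['orientation'])[0][:,0];t=o['tcp_pos'];print(o['joints'].round(2),t,np.arctan2(x[1],x[0]),o['contact_force'])
h=np.array([.6135,.244]);v=t[:2]-h;R=np.hypot(*v);a=np.arctan2(v[1],v[0]);print('R',R,'theta',-1.484-a)
for s in np.arange(.15,1.65,.15):
    p=h+R*np.array([np.cos(a+s),np.sin(a+s)])-t[:2];print(round(s,2),p.round(4))
E
```

```text
[-0.92  0.41  0.45  2.1  -0.28  0.68 -1.65] [0.45864329 0.21039917 0.11391126] -1.3651331203312487 [2.49495238 0.36300411 5.52152103]
R 0.1584601452321043 theta 1.4439246160884123
0.15 [ 0.0068 -0.0228]
0.3 [ 0.0168 -0.0443]
0.45 [ 0.03  -0.064]
0.6 [ 0.046  -0.0816]
0.75 [ 0.0645 -0.0965]
0.9 [ 0.0849 -0.1086]
1.05 [ 0.107  -0.1174]
1.2 [ 0.1301 -0.1229]
1.35 [ 0.1537 -0.1249]
1.5 [ 0.1774 -0.1232]
```

arm_command([
  [[0.003,-0.0115,0],[0,0,0.075],0],
  [[0.0068,-0.0228,0],[0,0,0.15],0],
  [[0.0115,-0.0337,0],[0,0,0.225],0],
  [[0.0168,-0.0443,0],[0,0,0.3],0],
  [[0.023,-0.0544,0],[0,0,0.375],0],
  [[0.03,-0.064,0],[0,0,0.45],0],
  [[0.0376,-0.0731,0],[0,0,0.525],0],
  [[0.046,-0.0816,0],[0,0,0.6],0],
  [[0.055,-0.0894,0],[0,0,0.675],0],
  [[0.0645,-0.0965,0],[0,0,0.75],0],
])

```text
clock: 30.65
tcp_pos: [0.5228, 0.1133, 0.1139]
orientation: [-2.994, 0.946, -0.001]
contact_force: [-0.4, -0.0, 8.9]
grip_width: 0.0128
```

```bash
python3 - <<'E'
from fit import *
o=r.get_obs();x=cv2.Rodrigues(o['orientation'])[0][:,0];t=o['tcp_pos'];print(t,np.arctan2(x[1],x[0]),o['contact_force'],o['grip_width'])
h=np.array([.6135,.244]);v=t[:2]-h;R=np.hypot(*v);a=np.arctan2(v[1],v[0]);print('R',R,'theta',-1.484-a)
for s in np.arange(.1,.9,.1):
    p=h+R*np.array([np.cos(a+s),np.sin(a+s)])-t[:2];print(round(s,2),p.round(4))
E
```

```text
[0.52282633 0.1132587  0.11386736] -0.612195987839932 [-0.38550946 -0.034683    8.88409635] 0.012847273322961638
R 0.1591068909006459 theta 0.6931701949080797
0.1 [ 0.0135 -0.0084]
0.2 [ 0.0278 -0.0154]
0.3 [ 0.0427 -0.021 ]
0.4 [ 0.0581 -0.025 ]
0.5 [ 0.0738 -0.0275]
0.6 [ 0.0897 -0.0284]
0.7 [ 0.1055 -0.0277]
0.8 [ 0.1213 -0.0254]
```

arm_command([
  [[0.0135,-0.0084,0],[0,0,0.1],0],
  [[0.0278,-0.0154,0],[0,0,0.2],0],
  [[0.0427,-0.021,0],[0,0,0.3],0],
  [[0.0581,-0.025,0],[0,0,0.4],0],
  [[0.0738,-0.0275,0],[0,0,0.5],0],
  [[0.0818,-0.028,0],[0,0,0.55],0],
  [[0.0897,-0.0284,0],[0,0,0.6],0],
  [[0.0976,-0.028,0],[0,0,0.65],0],
  [[0.104,-0.0277,0],[0,0,0.69],0],
])

```text
clock: 31.55
tcp_pos: [0.6266, 0.0847, 0.114]
orientation: [3.139, 0.119, 0.001]
contact_force: [-0.2, -1.1, 7.2]
grip_width: 0.0129
```

```bash
python3 - <<'E'
from fit import *
o=r.get_obs();x=cv2.Rodrigues(o['orientation'])[0][:,0];t=o['tcp_pos'];print(t,np.arctan2(x[1],x[0]),o['contact_force'],o['grip_width'])
h=np.array([.6135,.244]);v=t[:2]-h;print(np.hypot(*v),'theta',-1.484-np.arctan2(v[1],v[0]))
E
```

```text
[0.6265579  0.08471718 0.11400949] 0.07585926162152051 [-0.21746513 -1.09071251  7.16420238] 0.0128990642010081
0.15981716165926088 theta 0.004999906929819442
```

arm_command([
  [[0.002,0,0],[0,0,0.01],0],
  [[0.004,0,0],[0,0,0.02],0],
  [[0.006,0,0],[0,0,0.03],0],
  [[0.006,0,0],[0,0,0.03],0],
])

```text
clock: 31.95
tcp_pos: [0.629, 0.0849, 0.1137]
orientation: [3.137, 0.164, -0.011]
contact_force: [-11.8, -2.8, 16.2]
grip_width: 0.013
```

arm_command([
  [[0.003,0,0],[0,0,0],0],
  [[0.006,0,0],[0,0,0],0],
  [[0.006,0,0],[0,0,0],0],
  [[0.006,0,0],[0,0,0],0],
])

```text
clock: 32.35
tcp_pos: [0.6294, 0.085, 0.1131]
orientation: [3.136, 0.164, -0.029]
contact_force: [-28.9, -2.4, 30.0]
grip_width: 0.0132
```

It's a hard stop: 29 N with no further travel, well past the few-newton nub. Relax, open and lift away.

arm_command([
  [[-0.006,0,0],[0,0,0],0],
  [[-0.01,0,0],[0,0,0],5],
  [[-0.01,0,0],[0,0,0],25],
  [[-0.01,0,0],[0,0,0],35],
  [[-0.01,0,0],[0,0,0],35],
  [[-0.01,0,0.03],[0,0,0],35],
  [[-0.01,0,0.07],[0,0,0],35],
  [[-0.02,0.02,0.11],[0,0,0],35],
  [[-0.06,0.06,0.15],[0,0,0],35],
  [[-0.1,0.11,0.18],[0,0,0],35],
])

```text
clock: 33.35
tcp_pos: [0.5607, 0.1686, 0.2765]
orientation: [-3.137, -0.161, -0.003]
contact_force: [0.9, 1.1, 0.7]
grip_width: 0.03
```

```bash
python3 - <<'E'
from fit import *
from scipy import ndimage
o=r.get_obs();print(o['tcp_pos'],o['clock'],o['contact_force'],o['grip_width'])
for n,f in(('wrist','w10'),('scene','s10'),('side','d10')):
    im=snap(n,f);h=cv2.cvtColor(im,cv2.COLOR_BGR2HSV)
    def cc(m,lab,mn):
        k,l,st,ce=cv2.connectedComponentsWithStats(m.astype(np.uint8))
        for i in range(1,k):
            if st[i,4]>mn:
                c=cv2.findContours((l==i).astype(np.uint8),0,2)[0][0];print(f,lab,st[i],ce[i].round(1));yield i,c
    for i,c in cc((h[...,0]>15)&(h[...,0]<32)&(h[...,1]>150)&(h[...,2]>90),'yellow',60):
        if f=='s10' or f=='w10':
            b=cv2.boxPoints(cv2.minAreaRect(c));e=sorted([(np.linalg.norm(b[j]-b[(j+1)%4]),j) for j in range(4)]);
            m=[(b[j]+b[(j+1)%4])/2 for _,j in e[:2]];P=[atz(f,*q,.088) for q in m];d=P[1]-P[0];az=np.arctan2(d[1],d[0]);print('  bar ends',P[0].round(3),P[1].round(3),'az mod pi',az%np.pi,'theta',(-1.484-az+np.pi/2)%np.pi-np.pi/2,'len',np.linalg.norm(d))
    list(cc(((h[...,0]<8)|(h[...,0]>172))&(h[...,1]>150),'red',60))
for n,p in(('cap bay2',(.6272,.0929,.074)),('cap bay1',(.6189,.1418,.074))):print(n,proj('s10',p)[0],proj('w10',p)[0])
E
```

```text
[0.56074665 0.168625   0.2765109 ] 33.35 [0.88807003 1.08563623 0.71891671] 0.029966695240640814
w10 yellow [ 331  123   20  142 1348] [340.2 189.1]
  bar ends [0.615 0.233 0.088] [0.627 0.088 0.088] az mod pi 1.6513651178636761 theta 0.006227535726117006 len 0.14627236315517414
s10 yellow [315 216  57  17 199] [342.7 223.8]
  bar ends [0.617 0.235 0.088] [0.629 0.088 0.088] az mod pi 1.6517857781587686 theta 0.0058068754310245385 len 0.1480814444174658
s10 yellow [  0 229  14  61 411] [  4.3 256.2]
  bar ends [ 0.447 -0.635  0.088] [ 0.634 -0.598  0.088] az mod pi 0.19871542140622125 theta 1.4588772321835721 len 0.1905248899392764
s10 yellow [516 312  44  20 405] [539.1 321.1]
  bar ends [0.961 0.492 0.088] [0.96  0.392 0.088] az mod pi 1.5684211270619255 theta 0.08917152652786764 len 0.0999360009731622
s10 red [186 228  10  10  80] [190.8 232.6]
s10 red [308 235  34  20 167] [322.2 243.9]
s10 red [126 253  16  16 134] [133.2 260.3]
d10 yellow [330 154  21  17 236] [340.  163.3]
d10 red [184 271  14  13 138] [190.6 276.9]
d10 red [283 296  11  18 109] [288.5 304. ]
d10 red [ 234  344  104   76 6856] [282.  384.3]
cap bay2 [316.20323771 233.62407169] [332.67115868 253.75781232]
cap bay1 [334.31135379 227.64949441] [332.04653221 211.214619  ]
```

```bash
python3 - <<'E'
from fit import *
a=cv2.imread('pics/s9.png').astype(int);b=r.grab_frame('scene').astype(int);s10=cv2.imread('pics/s10.png').astype(int)
print('clamp diff',abs(a-b)[215:275,175:240].mean(),'tray diff s10-now',abs(s10-b)[200:270,280:380].mean())
for n,(x,y) in dict(rack=(290,288),beaker=(111,211),jar=(396,265)).items():
    print(n,abs(cv2.imread('pics/s0.png').astype(int)-b)[y-20:y+20,x-18:x+18].mean())
print(r.hand_in())
E
```

```text
clamp diff 2.9706837606837606 tray diff s10-now 2.127809523809524
rack 5.05462962962963
beaker 5.074074074074074
jar 4.5159722222222225
the job is handed in; nothing more can be done
None
```

I did the whole job and handed it in at about 33 s on the robot's clock; the hand-in gave no verdict.

- **Clamp:** It sits on the black sleeve, screw key up and on the right as seen from the robot. I turned the key clockwise to about 5.18 rad by the wrist image (snug from 4.7). The contact force of the lower band on the sleeve could not be read directly. The wrist moment showed no clear stiffening, so snugness rests on the key angle alone. While letting go I sent one extra small turn by mistake; the 5.18 rad was measured after it.
- **Bottles:** Only two were in the scene, and they stand upright in bay1 and bay2. The second touched the bay wall on the way in (about 19 N), and I eased it off before release. I found no third bottle, and neither was seen to be knocked aside.
- **Keeper:** I pushed it to a hard stop (about 29 N with no further travel), past the detent. After I let go, both cameras put it at about 0.006 rad.
- **Bystanders:** The tube rack, beaker and jar look unchanged against the first picture.

After the 16th picture I checked by numbers only, so the closed keeper and the final state were measured by image code but not viewed. No check failed or disagreed beyond the moment reading above.

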